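# Lay capacitor cans in their V-cradles

### The job

Take the two standing capacitor cans with terminals, the large and the slim one, and lay each in the V-cradle of its size for soldering: down in both notches so that it cannot roll, its flat base up against the end stop and its terminals at the open end. Push gently against the stops, do not let a can fall over on the bench, and leave everything else where it is.

Things in the scene. Friction and masses are not known exactly. Their poses are not given: they have to be found in the camera images.
- large_can: the large capacitor can: black cylinder, diameter 40 mm, 90 mm long, about 160 g (varies by a third), starts standing upright on its flat base. Origin: centre of the flat base; z runs along its axis to the terminal end, which carries two metal terminal posts 7 mm across and 7 mm high, 18 mm apart, beyond the 90 mm
- large_can_mid (a point): middle of the large can's axis, 45 mm from its base
- slim_can: the slim capacitor can: as the large one but diameter 28 mm, 75 mm long, about 80 g (varies), its terminal posts 12 mm apart
- slim_can_mid (a point): middle of the slim can's axis, 37.5 mm from its base
- wide_cradle: the wide aluminium V-cradle, fixed, for the large can: base plate 124 x 76 x 8 mm, on it two V-notched uprights 8 mm thick centred at x = -26 and +26 mm, open between. 90-degree V, its bottom 34 mm, its shoulders 52 mm above the bench, 48 mm wide outside. Origin: centre of the base's underside. x runs along the V (axis of a cradled can) to the end stop, y across, z up; the -x end is open
- wide_cradle_seat (a point): where the middle of the large can's axis lies when it is cradled against the stop: 62 mm above the bench, over the cradle's origin
- wide_cradle_stop (a point): on the end stop's face, 45 mm in +x from the cradle's origin, 62 mm above the bench, axes as the cradle's: where the centre of the can's base belongs. The stop is a rigid upright steel plate 34 mm wide (y), 6 mm thick, its top 66 mm above the bench
- narrow_cradle: the narrow aluminium V-cradle, fixed, for the slim can: base plate 124 x 76 x 8 mm, on it two V-notched uprights 8 mm thick centred at x = -26 and +26 mm, open between. 90-degree V, its bottom 42 mm, its shoulders 55 mm above the bench, 37 mm wide outside. Origin: centre of the base's underside. x runs along the V (axis of a cradled can) to the end stop, y across, z up; the -x end is open
- narrow_cradle_seat (a point): where the middle of the slim can's axis lies when it is cradled against the stop: 62 mm above the bench
- narrow_cradle_stop (a point): on the end stop's face, 37.5 mm in +x from the cradle's origin, 62 mm above the bench, axes as the cradle's: where the centre of the can's base belongs. The stop is a rigid upright steel plate 34 mm wide (y), 6 mm thick, its top 66 mm above the bench
- solder_spool: bystander: steel solder spool, 56 mm across, 36 mm high; origin: centre of its underside
- screwdriver: bystander: screwdriver lying flat, 160 mm long along its x, origin at its middle
- flux_jar: bystander: small amber jar, 44 mm across, 42 mm high; origin: centre of its underside
- squat_can: bystander: squat black can without terminals, 52 mm across, 34 mm high, standing; origin: centre of its underside
- heat_sink: bystander: finned aluminium heat sink 50 x 60 x 26 mm; origin: centre of its underside

How it is judged:
By the outcome, as a careful person would: the job done as asked, in the order asked, and still so for the second after the job is handed in, with the robot touching nothing.
It also fails if it takes over 72 s, if anything falls off the work surface, if the arm or the gripper's body presses on something with over 40 N, if the wrist force passes 120 N, or if a joint passes its speed limit or range.

### The arm

A 6-joint arm with a two-finger parallel gripper is mounted at the origin on the work surface. World frame = base frame: x ahead of the robot, y to its left, z up, the work surface at z = 0. Lengths are in m, angles in rad, forces in N, time in s.
With the tool pointing down it reaches from about 0.375 to 0.9 m from the base axis. Payload 3.1 kg.
Tool frame: the origin (TCP) lies midway between the tips of the shut fingers; the grasp point (between the pads) lies 19 mm behind it (manip.grip_depth is the distance from the TCP to the grasp point, in m); z points along the fingers, y is the line along which they close (so a half turn about z gives the same grasp; the last joint's range is limited). The gripper opens to 85 mm and grips with 20 to 120 N. Pads are 22 mm wide; open, the fingers measure 114 mm over their backs; the gripper's body (76 mm by 85 mm) begins 54 mm behind the grasp point. The pads swing forward as they close: fully open they stand 13 mm farther back than shut.
Start: joints at [0.924, 0.527, 1.433, -0, 1.181, -0.178], TCP at [0.282, 0.558, 0.231] pointing down, gripper open.
Joint ranges: [-3.08, 3.08], [-0.75, 2.2], [0.22, 2.44], [-1.43, 4.57], [0, 2.65], [-2.85, 2.85]. Speed limits (rad/s): [2.79, 2.79, 3.14, 3.14, 3.14, 3.14].

### API

Orientations are given as a unit quaternion [x, y, z, w].
In Python, from station import telemetry, snapshot, manip gives the robot as it stands. The module is installed in compiled form; this text tells all that it offers.
- The arm moves only by the shell command python3 -m crank 'ROWS' [OPENING] [FORCE]. ROWS is text: rows parted by semicolons, each of 6 numbers parted by spaces: the shift along the tool's x, y, z as a fraction of full scale, then the turn, a rotation vector about the tool's x, y, z as a fraction of full scale. A call has exactly 5 rows; each row shifts and turns the commanded pose from where the row before left it, along the tool's axes as they then stand; what a row does not reach is not made up. Full scale, the value 1, is 4 cm for a shift and 90 degrees for a turn. A row lasts 1/10 s, in which the tool goes at most 50 mm and 8.59 degrees, less where a joint would pass 70% of its speed; a pose out of reach is approached as far as the arm can. A call with a number of a shift or a turn outside -1 to 1 is refused whole. A call with a gripper value outside its range is refused whole. OPENING is the opening, from -1 (shut) to 1 (fully open), set as the call begins (- or left out, the last holds). The fingers move at their own pace and stop on an object; FORCE is the grip in N (left out, the last holds). Time passes only in rows, so rows that do not move let the fingers close, or fill a call up. It gives the time, the measured TCP pose, the force, the opening and the grip force at its end, in the units of the state.
- telemetry.sense(): the state, without advancing time (a new reading comes with each control period).
- snapshot(name): name is "scene" or "top" or "wrist"; returns a dict with "image" (400x640x3 uint8, red, green, blue), "depth" (400x640 float32, m along the optical axis (not along the pixel's ray), 0 where there is no reading), "camera_matrix" (3x3 intrinsics, pixels), "rvec" (rotation vector, rad) and "tvec" (3), from world to camera coordinates, as OpenCV has them. Camera axes: x right, y down, z forward; pixel columns grow to the right and rows downward; lengths in m; the calibration is good to about 2 mm. A picture is of the moment at which its call begins.
- manip.sign_off(): hands the job in; it is judged then, once.
The state is a dict: "t": time; "q": joint angles; "qd": joint speeds; "tau": joint torques, N m; "tcp_pos": TCP position; "tool_rot": TCP orientation; "force": force on the tool from outside, world axes, zero at the start; "ft_torque": the same for the moment, N m; "finger_gap": opening from 0.0 (shut) to 1.0 (fully open); "gripper_force": force on a finger pad.
Only numpy, scipy, OpenCV 4.12 (cv2) and the standard library are available. Lean on these libraries where they do the work, as an engineer would, in place of code of your own. Each camera call takes 0.05 s, during which the arm holds its last target. There are 200 camera calls.

## Working session

There is one attempt and no reset: what is moved stays moved. The work goes in short steps, Python scripts to look and compute and a shell command to move; the robot and the scene stay as the last step left them, time stands still between calls to the robot, and variables do not carry over. Pictures are saved under pics/ and viewed, at most 10 in all, crops included, and the job is handed in when it is done.

```bash
mkdir -p pics
python3 - <<'E'
from station import telemetry, snapshot, manip
import cv2,numpy as np
s=telemetry.sense();print(s['t'],s['tcp_pos'],s['tool_rot'],s['finger_gap'],manip.grip_depth)
for n in('scene','top'):
    d=snapshot(n);cv2.imwrite(f'pics/{n}0.png',d['image'][:,:,::-1]);np.savez(f'{n}0.npz',**d)
    print(n,d['camera_matrix'].tolist(),d['rvec'],d['tvec'])
E
```

```text
0.0 [0.28135069 0.55726788 0.23032336] [ 2.31777153e-01  9.72768285e-01 -1.01229271e-03 -4.35764878e-04] 0.9994633193034503 0.0187
scene [[370.4266314655848, 0.0, 309.78166428734676], [0.0, 370.4266314655848, 196.54697844288694], [0.0, 0.0, 1.0]] [ 2.13678096  0.91864519 -0.45003494] [-0.34822194 -0.21861844  1.32548153]
top [[518.4566266801337, 0.0, 320.22371214595006], [0.0, 518.4566266801337, 198.20590648113577], [0.0, 0.0, 1.0]] [ 2.21258537 -2.18939368  0.02231651] [-0.04946389  0.53080506  1.35509199]
```

View pics/scene0.png

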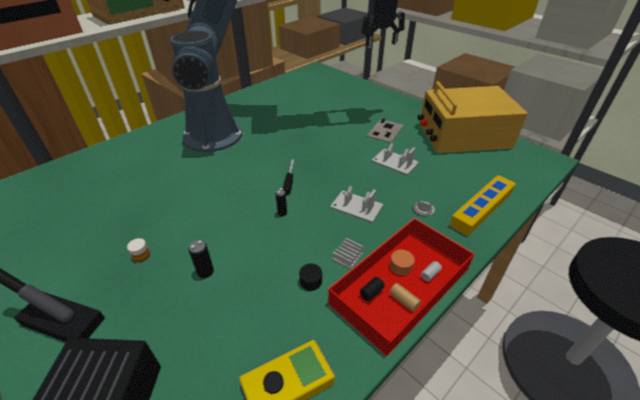

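View pics/top0.png

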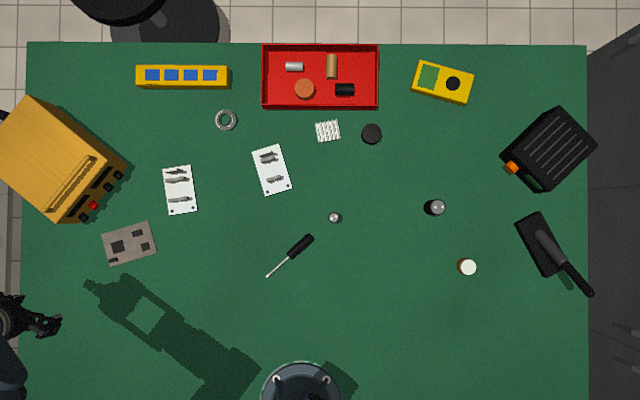

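Top view: large can near (435,207), slim can near (334,217), cradles near (179,190) and (271,170), with the screwdriver by the slim can. Next I zoom in and measure.

```bash
cat > h.py <<'E'
import numpy as np,cv2
def load(n): return dict(np.load(n+'.npz'))
def cloud(d):
    K=d['camera_matrix'];R=cv2.Rodrigues(d['rvec'])[0];z=d['depth']
    v,u=np.mgrid[:z.shape[0],:z.shape[1]]
    p=np.stack([(u-K[0,2])/K[0,0]*z,(v-K[1,2])/K[1,1]*z,z],-1)
    return (p-d['tvec'].ravel())@R
def ray(d,px,h):
    K=d['camera_matrix'];R=cv2.Rodrigues(d['rvec'])[0];c=-R.T@d['tvec'].ravel()
    px=np.atleast_2d(np.array(px,float));r=np.c_[(px[:,0]-K[0,2])/K[0,0],(px[:,1]-K[1,2])/K[1,1],np.ones(len(px))]@R
    return c+r*((h-c[2])/r[:,2])[:,None]
E
python3 - <<'E'
from h import *
np.set_printoptions(precision=4,suppress=True)
d=load('top0');W=cloud(d);im=d['image'].astype(int)
a=d['image'][145:230,150:300];b=d['image'][190:240,310:460]
s=load('scene0')['image'][130:230,320:440]
A=cv2.resize(a,None,fx=5,fy=5,interpolation=cv2.INTER_CUBIC)
S=cv2.resize(s,None,fx=5,fy=5,interpolation=cv2.INTER_CUBIC)
cv2.imwrite('pics/a.png',A[:,:,::-1]);cv2.imwrite('pics/s.png',S[:,:,::-1])
print('bench',np.median(W[200:260,350:400,2]))
def reg(x0,x1,y0,y1,h0,h1):
    w=W[y0:y1,x0:x1].reshape(-1,3);return w[(w[:,2]>h0)&(w[:,2]<h1)]
for n,box,h in(('large',(415,460,190,225),(.08,.105)),('slim',(322,348,205,230),(.065,.09))):
    w=reg(*box,*h);print(n,len(w),w.mean(0),w.min(0),w.max(0),(w.min(0)+w.max(0))/2)
# cradle plates: white contour
for n,(x0,x1,y0,y1) in(('A',(155,205,158,222)),('B',(245,300,138,202))):
    m=((W[...,2]>.0045)&(W[...,2]<.1)).astype(np.uint8)
    g=np.zeros_like(m);g[y0:y1,x0:x1]=m[y0:y1,x0:x1]
    col=(np.abs(im-im.mean(-1,keepdims=True)).max(-1)<25)
    g2=np.zeros_like(m);g2[y0:y1,x0:x1]=col[y0:y1,x0:x1]
    for q in(g,g2):
        c=max(cv2.findContours(q,0,cv2.CHAIN_APPROX_NONE)[0],key=cv2.contourArea)
        P=ray(d,c[:,0],.008);r=cv2.minAreaRect((P[:,:2]*1000).astype(np.float32));print(n,r)
    w=reg(x0,x1,y0,y1,.03,.08);print('upr',len(w),w[:,2].max());
    np.save(n+'.npy',w)
E
```

```text
bench -0.0004745812771763978
large 205 [ 0.5101 -0.3336  0.0893] [ 0.4904 -0.3544  0.08  ] [ 0.5298 -0.3148  0.1001] [ 0.5101 -0.3346  0.0901]
slim 94 [ 0.4816 -0.0788  0.0742] [ 0.4676 -0.0921  0.0676] [ 0.4952 -0.0669  0.0842] [ 0.4814 -0.0795  0.0759]
A ((549.8816528320312, 327.14739990234375), (127.1627426147461, 77.90655517578125), 9.051541328430176)
A ((551.9243774414062, 327.60406494140625), (130.11874389648438, 82.42720794677734), 9.677861213684082)
upr 201 0.07242978357680757
B ((603.1116333007812, 84.03495788574219), (132.0584716796875, 87.55567169189453), 14.621150016784668)
B ((609.329345703125, 86.10346984863281), (136.2016143798828, 83.14315032958984), 16.55063247680664)
upr 175 0.0702739471837398
```

View pics/a.png

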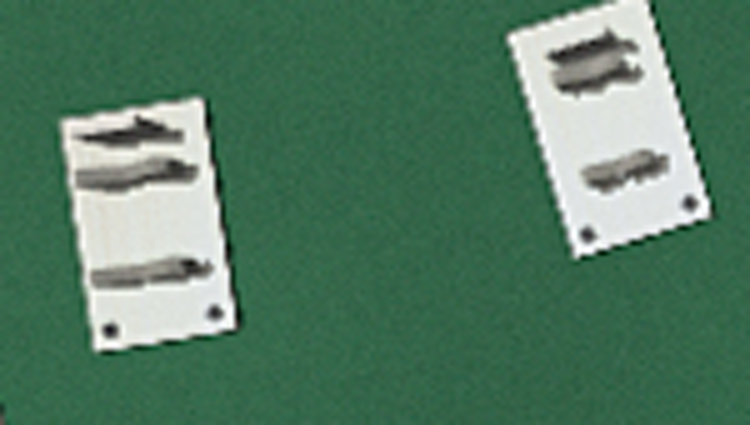

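View pics/s.png

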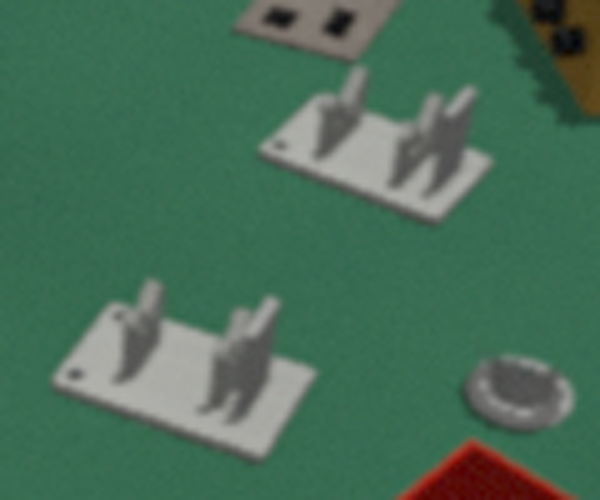

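The stops are at the far (+x) ends. The wide cradle is the left one (y≈0.33) and the narrow one is at y≈0.08. I'll refine the plate poses using the red channel on an upsampled image.

```bash
cat >> h.py <<'E'
def plate(d,box,z=.008,f=8):
    x0,x1,y0,y1=box
    r=cv2.resize(d['image'][y0:y1,x0:x1,0],None,fx=f,fy=f,interpolation=cv2.INTER_CUBIC)
    m=(r>(np.percentile(r,3)+np.percentile(r,90))/2).astype(np.uint8)
    m=cv2.morphologyEx(m,cv2.MORPH_CLOSE,np.ones((3*f,3*f)))
    c=max(cv2.findContours(m,0,cv2.CHAIN_APPROX_NONE)[0],key=cv2.contourArea)[:,0]
    c=cv2.convexHull(c)[:,0]
    P=ray(d,(c+.5)/f-.5+[x0,y0],z)
    return cv2.minAreaRect((P[:,:2]*1000).astype(np.float32))
def circ(d,box,h,lo,hi):
    pass
E
python3 - <<'E'
from h import *
d=load('top0');s=load('scene0')
print('topA',plate(d,(155,207,155,222)));print('topB',plate(d,(242,302,135,204)))
print('scA',plate(s,(366,424,140,180)));print('scB',plate(s,(325,390,180,225)))
for n in 'AB':
    w=np.load(n+'.npy');a=np.radians(9.5 if n=='A' else 16.5)
    u=w[:,:2]@[np.cos(a),np.sin(a)];v=w[:,:2]@[-np.sin(a),np.cos(a)]
    print(n,np.histogram(u,bins=np.arange(u.min(),u.max()+.006,.006)));print(v.min(),v.max())
# rim of the cans in top image
W=cloud(d)
for n,box,h in(('large',(415,460,190,225),.09),('slim',(322,348,205,230),.075)):
    x0,x1,y0,y1=box;m=(np.abs(W[y0:y1,x0:x1,2]-h)<.005).astype(np.uint8)
    v,u=np.nonzero(m);print(n,len(u),cv2.minEnclosingCircle((ray(d,np.c_[u+x0,v+y0],h)[:,:2]*1000).astype(np.float32)))
E
```

```text
topA ((550.2256469726562, 328.14678955078125), (125.75804901123047, 77.62604522705078), 9.606180191040039)
topB ((605.4215087890625, 85.27708435058594), (125.52046966552734, 77.4611587524414), 17.74173927307129)
scA ((541.22802734375, 354.6876220703125), (147.29417419433594, 146.29310607910156), 10.522173881530762)
scB ((603.806396484375, 104.79527282714844), (126.90010833740234, 125.46176147460938), 17.879390716552734)
A (array([53, 14,  0,  0,  0,  0,  0,  0, 25, 45,  0,  0, 43, 21]), array([0.56627874, 0.57227874, 0.57827874, 0.58427874, 0.59027874,
       0.59627874, 0.60227874, 0.60827874, 0.61427874, 0.62027874,
       0.62627874, 0.63227874, 0.63827874, 0.64427874, 0.65027874]))
0.207157160457116 0.2576591551265864
B (array([40, 18,  0,  0,  0,  0,  0,  0, 22, 35,  2, 46, 12]), array([0.57393445, 0.57993445, 0.58593445, 0.59193445, 0.59793445,
       0.60393445, 0.60993445, 0.61593445, 0.62193445, 0.62793445,
       0.63393445, 0.63993445, 0.64593445, 0.65193445]))
-0.10958471140790407 -0.07169545721207238
large 162 ((510.0989990234375, -333.3708801269531), 19.7432861328125)
slim 72 ((481.934814453125, -78.70524597167969), 13.528555870056152)
```

```bash
cat >> h.py <<'E'
from scipy.spatial.transform import Rotation as Ro
def rot(head,b):
    """tool x heading (deg) at b=0, then turned b deg about tool y (toward tool x)"""
    h=np.radians(head);x=np.array([np.cos(h),np.sin(h),0]);z=np.array([0,0,-1.]);y=np.cross(z,x)
    return Ro.from_matrix(np.c_[x,y,z])*Ro.from_euler('y',b,degrees=True)
def togo(P,R):
    """print the way to TCP P, orientation R: shift in tool axes (unit 4 cm), turn (unit 90 deg)"""
    from station import telemetry
    s=telemetry.sense();C=Ro.from_quat(s['tool_rot'])
    print('t %.2f tcp %s q %s F %s gap %.3f gf %.1f'%(s['t'],np.round(s['tcp_pos'],4),np.round(s['q'],2),np.round(s['force'],1),s['finger_gap'],s['gripper_force']))
    rv=(C.inv()*R).as_rotvec()
    print('shift(cur axes)',np.round(C.inv().apply(P-s['tcp_pos'])/.04,3),'shift(goal axes)',np.round(R.inv().apply(P-s['tcp_pos'])/.04,3),'turn',np.round(rv/(np.pi/2),3))
E
cat > pick1.py <<'E'
from h import *;import sys
C=np.array([.5101,-.3335,.050]);R=rot(147,60);t=R.as_matrix()[:,2];G=C+(.0187+.004)*t
if __name__=='__main__':
    S=G-.12*t
    print('standoff',S,'grasp',G)
    togo(S+[0,0,.12],R);togo(S,R);togo(G,R)
E
python3 pick1.py
```

```text
standoff [ 0.58076996 -0.37939361  0.09865   ] grasp [ 0.49361276 -0.32279306  0.03865   ]
t 0.10 tcp [0.2814 0.5573 0.2304] q [ 0.92  0.53  1.43  0.    1.18 -0.18] F [ 0.1 -0.  -0. ] gap 0.997 gf 0.0
shift(cur axes) [-17.24  -17.527   0.322] shift(goal axes) [ -9.771 -15.564 -16.334] turn [-0.037  0.666  0.062]
t 0.10 tcp [0.2814 0.5573 0.2304] q [ 0.92  0.53  1.43  0.    1.18 -0.18] F [ 0.1 -0.  -0. ] gap 0.997 gf 0.0
shift(cur axes) [-17.241 -17.521   3.322] shift(goal axes) [-12.369 -15.564 -14.834] turn [-0.037  0.666  0.062]
t 0.10 tcp [0.2814 0.5573 0.2304] q [ 0.92  0.53  1.43  0.    1.18 -0.18] F [ 0.1 -0.  -0. ] gap 0.997 gf 0.0
shift(cur axes) [-14.659 -17.237   4.823] shift(goal axes) [-12.369 -15.564 -11.834] turn [-0.037  0.666  0.062]
```

```bash
M="python3 -m crank"
$M '-.4 -.4 0 0 0 0;-.8 -.8 0 0 0 0;-.86 -.88 0 0 0 0;-.86 -.88 0 0 0 0;-.86 -.88 0 0 0 0' 1
$M '-.86 -.88 0 0 0 0;-.86 -.88 0 0 0 0;-.86 -.88 0 0 0 0;-.86 -.88 0 0 0 0;-.86 -.88 0 0 0 0'
$M '-.86 -.88 0 0 0 0;-.86 -.88 0 0 0 0;-.86 -.88 0 0 0 0;-.86 -.88 0 0 0 0;-.86 -.88 0 0 0 0'
$M '-.86 -.88 0 0 0 0;-.86 -.88 0 0 0 0;-.86 -.88 0 0 0 0;-.86 -.88 0 0 0 0;-.5 -.5 0 0 0 0'
python3 pick1.py
```

```text
t: 0.6
tcp_pos: [0.3474, 0.3508, 0.231]
tool_rot: [0.231, 0.973, -0.0, -0.0]
force: [0.7, -0.0, 0.9]
finger_gap: 1.0
gripper_force: 0.0
t: 1.1
tcp_pos: [0.4217, 0.1161, 0.2312]
tool_rot: [0.232, 0.973, 0.0, -0.0]
force: [1.6, -0.5, -0.6]
finger_gap: 0.996
gripper_force: 0.0
t: 1.6
tcp_pos: [0.4958, -0.1187, 0.2311]
tool_rot: [0.232, 0.973, 0.0, -0.0]
force: [0.8, 0.9, 0.7]
finger_gap: 0.999
gripper_force: 0.0
t: 2.1
tcp_pos: [0.5645, -0.3354, 0.2307]
tool_rot: [0.233, 0.972, -0.001, 0.0]
force: [-0.5, -0.6, -1.1]
finger_gap: 1.001
gripper_force: 0.0
standoff [ 0.58076996 -0.37939361  0.09865   ] grasp [ 0.49361276 -0.32279306  0.03865   ]
t 2.10 tcp [ 0.5645 -0.3354  0.2307] q [-0.71  0.57  1.35 -0.    1.22 -1.81] F [-0.5 -0.6 -1.1] gap 1.001 gf 0.0
shift(cur axes) [-0.861 -0.794  0.303] shift(goal axes) [-0.731 -0.699 -0.664] turn [-0.036  0.667  0.061]
t 2.10 tcp [ 0.5645 -0.3354  0.2307] q [-0.71  0.57  1.35 -0.    1.22 -1.81] F [-0.5 -0.6 -1.1] gap 1.001 gf 0.0
shift(cur axes) [-0.858 -0.791  3.303] shift(goal axes) [-3.329 -0.699  0.836] turn [-0.036  0.667  0.061]
t 2.10 tcp [ 0.5645 -0.3354  0.2307] q [-0.71  0.57  1.35 -0.    1.22 -1.81] F [-0.5 -0.6 -1.1] gap 1.001 gf 0.0
shift(cur axes) [ 1.728 -0.516  4.799] shift(goal axes) [-3.329 -0.699  3.836] turn [-0.036  0.667  0.061]
```

```bash
M="python3 -m crank"
$M '0 0 0 0 0 .069;0 0 0 0 .095 0;0 0 0 0 .095 0;0 0 0 0 .095 0;0 0 0 0 .095 0'
$M '0 0 0 0 .095 0;0 0 0 0 .095 0;0 0 0 0 .095 0;0 0 0 0 0 0;0 0 0 0 0 0'
python3 pick1.py
```

```text
t: 2.6
tcp_pos: [0.5642, -0.3316, 0.232]
tool_rot: [0.272, 0.916, 0.084, -0.284]
force: [1.2, 0.0, -1.0]
finger_gap: 0.996
gripper_force: 0.0
t: 3.1
tcp_pos: [0.5637, -0.3311, 0.2285]
tool_rot: [0.246, 0.83, 0.142, -0.479]
force: [-0.7, 0.9, 0.5]
finger_gap: 1.002
gripper_force: 0.0
standoff [ 0.58076996 -0.37939361  0.09865   ] grasp [ 0.49361276 -0.32279306  0.03865   ]
t 3.10 tcp [ 0.5637 -0.3311  0.2285] q [-0.67  1.11  0.57 -0.13  2.5  -1.72] F [-0.7  0.9  0.5] gap 1.002 gf 0.0
shift(cur axes) [-0.722 -0.78  -0.758] shift(goal axes) [-0.722 -0.78  -0.757] turn [ 0. -0.  0.]
t 3.10 tcp [ 0.5637 -0.3311  0.2285] q [-0.67  1.11  0.57 -0.13  2.5  -1.72] F [-0.7  0.9  0.5] gap 1.002 gf 0.0
shift(cur axes) [-3.32  -0.782  0.742] shift(goal axes) [-3.32  -0.78   0.743] turn [ 0. -0.  0.]
t 3.10 tcp [ 0.5637 -0.3311  0.2285] q [-0.67  1.11  0.57 -0.13  2.5  -1.72] F [-0.7  0.9  0.5] gap 1.002 gf 0.0
shift(cur axes) [-3.321 -0.783  3.742] shift(goal axes) [-3.32  -0.78   3.743] turn [ 0. -0.  0.]
```

```bash
M="python3 -m crank"
$M '-.8 -.2 0 0 0 0;-.84 -.2 .2 0 0 0;-.84 -.2 .27 0 0 0;-.84 -.18 .27 0 0 0;0 0 0 0 0 0'
python3 pick1.py
python3 - <<'E'
from station import snapshot
import cv2,numpy as np
d=snapshot('wrist');np.savez('wrist1.npz',**d);cv2.imwrite('pics/w1.png',d['image'][:,:,::-1])
E
```

```text
t: 3.6
tcp_pos: [0.5798, -0.38, 0.0983]
tool_rot: [0.246, 0.83, 0.143, -0.48]
force: [-0.8, 0.6, -1.4]
finger_gap: 1.004
gripper_force: 0.0
standoff [ 0.58076996 -0.37939361  0.09865   ] grasp [ 0.49361276 -0.32279306  0.03865   ]
t 3.60 tcp [ 0.5798 -0.38    0.0983] q [-0.7   1.33  0.38 -0.17  2.47 -1.76] F [-0.8  0.6 -1.4] gap 1.004 gf 0.0
shift(cur axes) [ 2.599  0.028 -1.513] shift(goal axes) [ 2.598  0.026 -1.515] turn [ 0.001 -0.    -0.   ]
t 3.60 tcp [ 0.5798 -0.38    0.0983] q [-0.7   1.33  0.38 -0.17  2.47 -1.76] F [-0.8  0.6 -1.4] gap 1.004 gf 0.0
shift(cur axes) [ 0.     0.026 -0.015] shift(goal axes) [ 0.     0.026 -0.015] turn [ 0.001 -0.    -0.   ]
t 3.60 tcp [ 0.5798 -0.38    0.0983] q [-0.7   1.33  0.38 -0.17  2.47 -1.76] F [-0.8  0.6 -1.4] gap 1.004 gf 0.0
shift(cur axes) [-2.000e-03  2.200e-02  2.985e+00] shift(goal axes) [0.    0.026 2.985] turn [ 0.001 -0.    -0.   ]
```

View pics/w1.png

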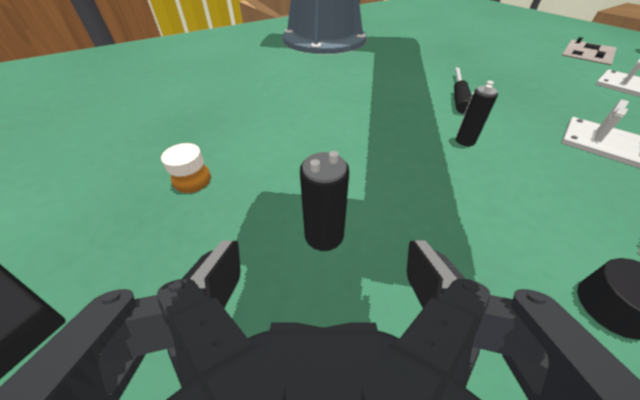

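The can (325,200) is centred between the fingertips (238 and 410), and the jar at (185,165) is clear. I'll advance and grip.

```bash
M="python3 -m crank"
$M '0 0 .7 0 0 0;0 0 .8 0 0 0;0 .02 .8 0 0 0;0 0 .5 0 0 0;0 0 .18 0 0 0' 1 40
$M '0 0 0 0 0 0;0 0 0 0 0 0;0 0 0 0 0 0;0 0 0 0 0 0;0 0 0 0 0 0' -1 40
$M '0 0 0 0 0 0;0 0 0 0 0 0;0 0 0 0 0 0;0 0 0 0 0 0;0 0 0 0 0 0'
python3 pick1.py
```

```text
t: 4.15
tcp_pos: [0.4956, -0.3225, 0.0463]
tool_rot: [0.246, 0.832, 0.141, -0.477]
force: [-0.3, 0.5, 0.5]
finger_gap: 0.999
gripper_force: 0.0
t: 4.65
tcp_pos: [0.4964, -0.3239, 0.0429]
tool_rot: [0.247, 0.831, 0.141, -0.477]
force: [2.7, -2.5, 5.5]
finger_gap: 0.455
gripper_force: 39.6
t: 5.15
tcp_pos: [0.4964, -0.3239, 0.043]
tool_rot: [0.247, 0.831, 0.141, -0.477]
force: [2.5, -2.3, 6.4]
finger_gap: 0.456
gripper_force: 39.6
standoff [ 0.58076996 -0.37939361  0.09865   ] grasp [ 0.49361276 -0.32279306  0.03865   ]
t 5.15 tcp [ 0.4964 -0.3239  0.043 ] q [-0.71  1.21  0.85 -0.13  2.11 -1.71] F [ 2.5 -2.3  6.4] gap 0.456 gf 39.6
shift(cur axes) [ 2.52  -0.015 -4.395] shift(goal axes) [ 2.541 -0.014 -4.383] turn [ 0.     0.003 -0.   ]
t 5.15 tcp [ 0.4964 -0.3239  0.043 ] q [-0.71  1.21  0.85 -0.13  2.11 -1.71] F [ 2.5 -2.3  6.4] gap 0.456 gf 39.6
shift(cur axes) [-0.071 -0.014 -2.882] shift(goal axes) [-0.057 -0.014 -2.883] turn [ 0.     0.003 -0.   ]
t 5.15 tcp [ 0.4964 -0.3239  0.043 ] q [-0.71  1.21  0.85 -0.13  2.11 -1.71] F [ 2.5 -2.3  6.4] gap 0.456 gf 39.6
shift(cur axes) [-0.056 -0.014  0.118] shift(goal axes) [-0.057 -0.014  0.117] turn [ 0.     0.003 -0.   ]
```

```bash
M="python3 -m crank"
cat > place1.py <<'E'
from h import *;import sys,json,os
from station import telemetry
if not os.path.exists('o1.json'):
    s=telemetry.sense();o=Ro.from_quat(s['tool_rot']).inv().apply(np.array([.5101,-.3335,0])-s['tcp_pos']);print('o',o);o[1]=0
    json.dump(o.tolist(),open('o1.json','w'))
o=np.array(json.load(open('o1.json')))
yaw=9.6;cr=np.array([.550,.328,0]);a=np.radians(yaw);cx=np.array([np.cos(a),np.sin(a),0])
R=rot(yaw+180,-30)
def tgt(back,up): return cr+cx*(.045-back)+[0,0,.062+up]-R.apply(o)
if __name__=='__main__':
    for b,u in((.02,.10),(.012,.03),(.012,0),(0,0)):
        print(b,u,tgt(b,u));togo(tgt(b,u),R)
E
python3 place1.py | head -1
$M '.2 0 -.12 0 0 0;.43 0 -.25 0 0 0;.87 0 -.5 0 0 0;.87 0 -.5 0 0 0;.87 0 -.5 0 0 0'
$M '.87 0 -.5 0 0 0;.5 0 -.29 0 0 0;.5 0 -.29 0 -.05 0;0 0 0 0 -.09 0;0 0 0 0 -.09 0'
$M '0 0 0 0 -.09 0;0 0 0 0 -.09 0;0 0 0 0 -.09 0;0 0 0 0 -.09 0;0 0 0 0 -.08 0'
python3 place1.py; python3 pick1.py | tail -2
```

```text
o [-0.0455384  -0.00054587  0.00721654]
t: 5.65
tcp_pos: [0.4949, -0.3226, 0.1934]
tool_rot: [0.246, 0.831, 0.142, -0.478]
force: [0.3, -0.7, -2.8]
finger_gap: 0.455
gripper_force: 40.3
t: 6.15
tcp_pos: [0.4954, -0.323, 0.279]
tool_rot: [0.268, 0.905, 0.094, -0.318]
force: [0.6, 0.0, -1.9]
finger_gap: 0.457
gripper_force: 40.4
t: 6.65
tcp_pos: [0.4941, -0.3219, 0.2796]
tool_rot: [0.284, 0.959, -0.002, 0.006]
force: [0.8, 0.4, -3.2]
finger_gap: 0.458
gripper_force: 40.3
0.02 0.1 [0.53220703 0.32499054 0.14548051]
t 6.65 tcp [ 0.4941 -0.3219  0.2796] q [-0.77  0.42  1.48  0.    1.23 -1.76] F [ 0.8  0.4 -3.2] gap 0.458 gf 40.3
shift(cur axes) [ 8.054 14.083  3.238] shift(goal axes) [-1.473 15.787  4.722] turn [-0.127 -0.31  -0.461]
0.012 0.03 [0.540095   0.32632469 0.07548051]
t 6.65 tcp [ 0.4941 -0.3219  0.2796] q [-0.77  0.42  1.48  0.    1.23 -1.76] F [ 0.8  0.4 -3.2] gap 0.458 gf 40.3
shift(cur axes) [ 7.931 14.219  4.989] shift(goal axes) [-0.771 15.787  6.337] turn [-0.127 -0.31  -0.461]
0.012 0 [0.540095   0.32632469 0.04548051]
t 6.65 tcp [ 0.4941 -0.3219  0.2796] q [-0.77  0.42  1.48  0.    1.23 -1.76] F [ 0.8  0.4 -3.2] gap 0.458 gf 40.3
shift(cur axes) [ 7.941 14.22   5.739] shift(goal axes) [-0.396 15.787  6.987] turn [-0.127 -0.31  -0.461]
0 0 [0.55192695 0.32832592 0.04548051]
t 6.65 tcp [ 0.4941 -0.3219  0.2796] q [-0.77  0.42  1.48  0.    1.23 -1.76] F [ 0.8  0.4 -3.2] gap 0.458 gf 40.3
shift(cur axes) [ 7.72  14.423  5.742] shift(goal axes) [-0.656 15.787  7.137] turn [-0.127 -0.31  -0.461]
t 6.65 tcp [ 0.4941 -0.3219  0.2796] q [-0.77  0.42  1.48  0.    1.23 -1.76] F [ 0.8  0.4 -3.2] gap 0.458 gf 40.3
shift(cur axes) [ 0.079 -0.022  6.023] shift(goal axes) [-5.217 -0.025  3.01 ] turn [-0.     0.675 -0.   ]
```

```bash
M="python3 -m crank"
$M '.25 .45 0 0 0 0;.45 .8 0 0 0 0;.56 .98 0 0 0 0;.56 .98 0 0 0 0;.56 .98 0 0 0 0'
$M '.56 .98 0 0 0 0;.56 .98 0 0 0 0;.56 .98 0 0 0 0;.56 .98 0 0 0 0;.56 .98 0 0 0 0'
$M '.56 .98 0 0 0 0;.56 .98 0 0 0 0;.56 .98 0 0 0 0;.5 .9 0 0 0 0;.45 .8 0 0 0 0'
$M '.3 .5 0 0 0 0;0 0 0 -.018 -.044 -.066;0 0 0 -.018 -.044 -.066;0 0 0 -.018 -.044 -.066;0 0 0 -.018 -.044 -.066'
$M '0 0 0 -.018 -.044 -.066;0 0 0 -.018 -.044 -.066;0 0 0 -.018 -.044 -.066;0 0 0 0 0 0;0 0 0 0 0 0'
python3 place1.py
```

```text
t: 7.15
tcp_pos: [0.5058, -0.1277, 0.2773]
tool_rot: [0.284, 0.959, -0.001, 0.002]
force: [1.4, -0.0, -1.4]
finger_gap: 0.456
gripper_force: 40.6
t: 7.65
tcp_pos: [0.5183, 0.0978, 0.2765]
tool_rot: [0.284, 0.959, -0.001, 0.002]
force: [0.7, -0.0, -1.9]
finger_gap: 0.455
gripper_force: 40.6
t: 8.15
tcp_pos: [0.5307, 0.311, 0.2754]
tool_rot: [0.283, 0.959, -0.002, 0.002]
force: [0.6, -1.1, -2.0]
finger_gap: 0.458
gripper_force: 40.6
t: 8.65
tcp_pos: [0.5316, 0.3323, 0.2751]
tool_rot: [0.075, 0.986, 0.012, 0.15]
force: [-0.3, -0.3, -1.7]
finger_gap: 0.458
gripper_force: 40.9
t: 9.15
tcp_pos: [0.5324, 0.3316, 0.2751]
tool_rot: [-0.08, 0.964, 0.023, 0.253]
force: [-0.2, 0.5, -2.4]
finger_gap: 0.46
gripper_force: 40.9
0.02 0.1 [0.53220703 0.32499054 0.14548051]
t 9.15 tcp [0.5324 0.3316 0.2751] q [ 0.44  0.35  1.75 -0.25  0.57 -1.12] F [-0.2  0.5 -2.4] gap 0.460 gf 40.9
shift(cur axes) [ 1.621 -0.173  2.805] shift(goal axes) [ 1.648 -0.162  2.79 ] turn [ 0.001 -0.006 -0.002]
0.012 0.03 [0.540095   0.32632469 0.07548051]
t 9.15 tcp [0.5324 0.3316 0.2751] q [ 0.44  0.35  1.75 -0.25  0.57 -1.12] F [-0.2  0.5 -2.4] gap 0.460 gf 40.9
shift(cur axes) [ 2.307 -0.179  4.428] shift(goal axes) [ 2.35  -0.162  4.405] turn [ 0.001 -0.006 -0.002]
0.012 0 [0.540095   0.32632469 0.04548051]
t 9.15 tcp [0.5324 0.3316 0.2751] q [ 0.44  0.35  1.75 -0.25  0.57 -1.12] F [-0.2  0.5 -2.4] gap 0.460 gf 40.9
shift(cur axes) [ 2.676 -0.181  5.081] shift(goal axes) [ 2.725 -0.162  5.055] turn [ 0.001 -0.006 -0.002]
0 0 [0.55192695 0.32832592 0.04548051]
t 9.15 tcp [0.5324 0.3316 0.2751] q [ 0.44  0.35  1.75 -0.25  0.57 -1.12] F [-0.2  0.5 -2.4] gap 0.460 gf 40.9
shift(cur axes) [ 2.414 -0.181  5.228] shift(goal axes) [ 2.465 -0.162  5.205] turn [ 0.001 -0.006 -0.002]
```

```bash
M="python3 -m crank"
$M '.25 -.03 .5 0 -.006 0;.47 -.03 .9 0 0 0;.47 -.04 .9 0 0 0;.47 -.04 .9 0 0 0;.47 -.03 .8 0 0 0'
$M '.2 0 .3 0 0 0;0 0 0 0 0 0;0 0 0 0 0 0;0 0 0 0 0 0;0 0 0 0 0 0'
python3 place1.py
python3 - <<'E'
from station import snapshot
import cv2,numpy as np
d=snapshot('wrist');w=d['image'];np.savez('wrist2.npz',**d)
s=snapshot('scene');np.savez('scene2.npz',**s);t=snapshot('top');np.savez('top2.npz',**t)
c=cv2.resize(s['image'][110:190,350:450],(400,320),interpolation=2);e=cv2.resize(t['image'][145:225,140:240],(400,320),interpolation=2)
im=np.zeros((570,800,3),np.uint8);im[:250,:400]=cv2.resize(w,(400,250));im[250:,:400]=c;im[250:,400:]=e
cv2.imwrite('pics/p1.png',im[:,:,::-1])
E
```

```text
t: 9.65
tcp_pos: [0.5425, 0.325, 0.1066]
tool_rot: [-0.078, 0.962, 0.02, 0.259]
force: [0.2, -0.7, -1.0]
finger_gap: 0.452
gripper_force: 40.9
t: 10.15
tcp_pos: [0.5421, 0.3258, 0.0969]
tool_rot: [-0.079, 0.961, 0.021, 0.262]
force: [0.6, 0.2, -1.5]
finger_gap: 0.458
gripper_force: 40.9
0.02 0.1 [0.53220703 0.32499054 0.14548051]
t 10.15 tcp [0.5421 0.3258 0.0969] q [ 0.43  0.65  1.89 -1.04  0.15 -0.31] F [ 0.6  0.2 -1.5] gap 0.458 gf 40.9
shift(cur axes) [-0.403  0.02  -1.172] shift(goal axes) [-0.393  0.022 -1.175] turn [-0.001  0.006 -0.001]
0.012 0.03 [0.540095   0.32632469 0.07548051]
t 10.15 tcp [0.5421 0.3258 0.0969] q [ 0.43  0.65  1.89 -1.04  0.15 -0.31] F [ 0.6  0.2 -1.5] gap 0.458 gf 40.9
shift(cur axes) [0.313 0.022 0.437] shift(goal axes) [0.309 0.022 0.44 ] turn [-0.001  0.006 -0.001]
0.012 0 [0.540095   0.32632469 0.04548051]
t 10.15 tcp [0.5421 0.3258 0.0969] q [ 0.43  0.65  1.89 -1.04  0.15 -0.31] F [ 0.6  0.2 -1.5] gap 0.458 gf 40.9
shift(cur axes) [0.694 0.022 1.083] shift(goal axes) [0.684 0.022 1.09 ] turn [-0.001  0.006 -0.001]
0 0 [0.55192695 0.32832592 0.04548051]
t 10.15 tcp [0.5421 0.3258 0.0969] q [ 0.43  0.65  1.89 -1.04  0.15 -0.31] F [ 0.6  0.2 -1.5] gap 0.458 gf 40.9
shift(cur axes) [0.435 0.023 1.236] shift(goal axes) [0.424 0.022 1.24 ] turn [-0.001  0.006 -0.001]
```

View pics/p1.png

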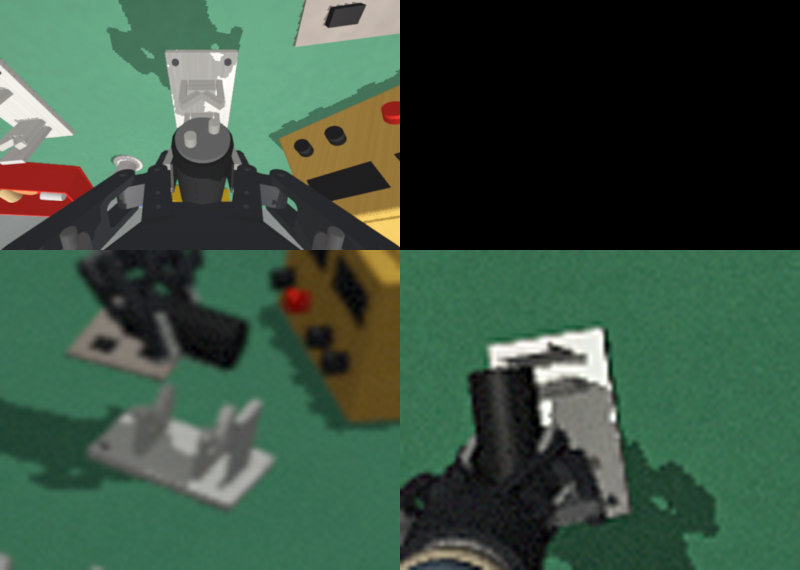

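The can is held level over the wide cradle, but the wrist is near its singularity (q5≈0.15). The can may turn about its own axis, so I'll raise it and roll the hand 30° about the can axis. That moves the tool away from the forearm direction.

```bash
M="python3 -m crank"
sed -i 's/^R=rot.*/R=Ro.from_rotvec(cx*np.radians(30))*rot(yaw+180,-30)/' place1.py
$M '-.2 0 -.4 0 0 0;-.4 0 -.8 0 0 0;-.5 0 -.9 0 0 0;-.5 0 -.9 0 0 0;-.5 0 -.9 0 0 0'
python3 place1.py
```

```text
t: 10.8
tcp_pos: [0.5346, 0.324, 0.2683]
tool_rot: [-0.079, 0.962, 0.02, 0.261]
force: [1.2, 0.5, -1.5]
finger_gap: 0.459
gripper_force: 40.9
0.02 0.1 [0.53082956 0.33313462 0.1476937 ]
t 10.80 tcp [0.5346 0.324  0.2683] q [ 0.43  0.35  1.77 -0.27  0.52 -1.1 ] F [ 1.2  0.5 -1.5] gap 0.459 gf 40.9
shift(cur axes) [1.571 0.247 2.572] shift(goal axes) [ 1.413 -1.299  2.337] turn [-0.291  0.004  0.166]
0.012 0.03 [0.53871753 0.33446877 0.0776937 ]
t 10.80 tcp [0.5346 0.324  0.2683] q [ 0.43  0.35  1.77 -0.27  0.52 -1.1 ] F [ 1.2  0.5 -1.5] gap 0.459 gf 40.9
shift(cur axes) [2.282 0.252 4.184] shift(goal axes) [ 1.998 -2.174  3.749] turn [-0.291  0.004  0.166]
0.012 0 [0.53871753 0.33446877 0.0476937 ]
t 10.80 tcp [0.5346 0.324  0.2683] q [ 0.43  0.35  1.77 -0.27  0.52 -1.1 ] F [ 1.2  0.5 -1.5] gap 0.459 gf 40.9
shift(cur axes) [2.661 0.254 4.831] shift(goal axes) [ 2.322 -2.549  4.312] turn [-0.291  0.004  0.166]
0 0 [0.55054948 0.33647    0.0476937 ]
t 10.80 tcp [0.5346 0.324  0.2683] q [ 0.43  0.35  1.77 -0.27  0.52 -1.1 ] F [ 1.2  0.5 -1.5] gap 0.459 gf 40.9
shift(cur axes) [2.402 0.255 4.982] shift(goal axes) [ 2.063 -2.549  4.462] turn [-0.291  0.004  0.166]
```

```bash
M="python3 -m crank"
$M '0 0 0 -.073 .001 .042;0 0 0 -.073 .001 .042;0 0 0 -.073 .001 .042;0 0 0 -.072 .001 .041;0 0 0 0 0 0'
$M '.28 -.3 .53 0 0 0;.28 -.3 .53 0 0 0;.28 -.3 .53 0 0 0;.28 -.3 .53 0 0 0;.28 -.3 .53 0 0 0'
$M '.2 -.25 .4 0 0 0;.2 -.2 .35 0 0 0;.1 -.1 .2 0 0 0;0 0 0 0 0 0;0 0 0 0 0 0'
python3 place1.py
```

```text
t: 11.3
tcp_pos: [0.5293, 0.3235, 0.2604]
tool_rot: [-0.036, 0.955, 0.185, 0.229]
force: [0.1, -0.2, -1.8]
finger_gap: 0.459
gripper_force: 41.0
t: 11.8
tcp_pos: [0.5338, 0.3105, 0.1311]
tool_rot: [-0.039, 0.955, 0.184, 0.229]
force: [0.4, 1.3, -1.5]
finger_gap: 0.453
gripper_force: 41.1
t: 12.3
tcp_pos: [0.5444, 0.3091, 0.0981]
tool_rot: [-0.038, 0.958, 0.18, 0.218]
force: [0.9, 0.9, -1.8]
finger_gap: 0.455
gripper_force: 41.0
0.02 0.1 [0.53082956 0.33313462 0.1476937 ]
t 12.30 tcp [0.5444 0.3091 0.0981] q [ 0.2   0.65  1.96  1.48  0.28 -2.85] F [ 0.9  0.9 -1.8] gap 0.455 gf 41.0
shift(cur axes) [-0.224  1.019 -0.961] shift(goal axes) [-0.171  1.181 -0.766] turn [-0.107 -0.029  0.054]
0.012 0.03 [0.53871753 0.33446877 0.0776937 ]
t 12.30 tcp [0.5444 0.3091 0.0981] q [ 0.2   0.65  1.96  1.48  0.28 -2.85] F [ 0.9  0.9 -1.8] gap 0.455 gf 41.0
shift(cur axes) [0.353 0.444 0.601] shift(goal axes) [0.413 0.306 0.646] turn [-0.107 -0.029  0.054]
0.012 0 [0.53871753 0.33446877 0.0476937 ]
t 12.30 tcp [0.5444 0.3091 0.0981] q [ 0.2   0.65  1.96  1.48  0.28 -2.85] F [ 0.9  0.9 -1.8] gap 0.455 gf 41.0
shift(cur axes) [0.676 0.197 1.231] shift(goal axes) [ 0.738 -0.069  1.209] turn [-0.107 -0.029  0.054]
0 0 [0.55054948 0.33647    0.0476937 ]
t 12.30 tcp [0.5444 0.3091 0.0981] q [ 0.2   0.65  1.96  1.48  0.28 -2.85] F [ 0.9  0.9 -1.8] gap 0.455 gf 41.0
shift(cur axes) [0.409 0.198 1.368] shift(goal axes) [ 0.478 -0.069  1.359] turn [-0.107 -0.029  0.054]
```

The joint 6 limit blocks the roll as well. The hand needs to be steeper at the cradle, so I'll stand the can back near its old spot, regrip it with the hand 75° to its axis, and return.

```bash
M="python3 -m crank"
cat > re1.py <<'E'
from h import *;import json
o=np.array(json.load(open('o1.json')));B=np.array([.490,-.315,0])
R0=rot(147,0);R=rot(147,60)
for up in(.17,.02,.001):
    P=B+[0,0,up]-R.apply(o)
    print(up,P,'R0');togo(P,R0);print('R60');togo(P,R)
E
$M '-.3 0 -.5 0 0 0;-.4 0 -.8 0 0 0;-.5 0 -.9 0 0 0;-.5 0 -.9 0 0 0;-.5 0 -.9 0 0 0'
python3 re1.py
```

```text
t: 12.8
tcp_pos: [0.558, 0.2503, 0.2699]
tool_rot: [-0.038, 0.959, 0.18, 0.217]
force: [1.1, 0.6, -1.8]
finger_gap: 0.461
gripper_force: 40.8
0.17 [ 0.47614559 -0.30600284  0.21304568] R0
t 12.80 tcp [0.558  0.2503 0.2699] q [ 0.07  0.32  1.84  0.62  0.6  -2.03] F [ 1.1  0.6 -1.8] gap 0.461 gf 40.8
shift(cur axes) [  2.375 -13.126  -4.658] shift(goal axes) [ -5.859 -12.778   1.422] turn [0.308 0.207 0.405]
R60
t 12.80 tcp [0.558  0.2503 0.2699] q [ 0.07  0.32  1.84  0.62  0.6  -2.03] F [ 1.1  0.6 -1.8] gap 0.461 gf 40.8
shift(cur axes) [  2.375 -13.126  -4.658] shift(goal axes) [ -4.161 -12.778  -4.363] turn [0.069 0.835 0.543]
0.02 [ 0.47614559 -0.30600284  0.06304568] R0
t 12.80 tcp [0.558  0.2503 0.2699] q [ 0.07  0.32  1.84  0.62  0.6  -2.03] F [ 1.1  0.6 -1.8] gap 0.461 gf 40.8
shift(cur axes) [  3.988 -14.359  -1.505] shift(goal axes) [ -5.859 -12.778   5.172] turn [0.308 0.207 0.405]
R60
t 12.80 tcp [0.558  0.2503 0.2699] q [ 0.07  0.32  1.84  0.62  0.6  -2.03] F [ 1.1  0.6 -1.8] gap 0.461 gf 40.8
shift(cur axes) [  3.988 -14.359  -1.505] shift(goal axes) [ -7.409 -12.778  -2.488] turn [0.069 0.835 0.543]
0.001 [ 0.47614559 -0.30600284  0.04404568] R0
t 12.80 tcp [0.558  0.2503 0.2699] q [ 0.07  0.32  1.84  0.62  0.6  -2.03] F [ 1.1  0.6 -1.8] gap 0.461 gf 40.8
shift(cur axes) [  4.193 -14.516  -1.106] shift(goal axes) [ -5.859 -12.778   5.647] turn [0.308 0.207 0.405]
R60
t 12.80 tcp [0.558  0.2503 0.2699] q [ 0.07  0.32  1.84  0.62  0.6  -2.03] F [ 1.1  0.6 -1.8] gap 0.461 gf 40.8
shift(cur axes) [  4.193 -14.516  -1.106] shift(goal axes) [ -7.82  -12.778  -2.25 ] turn [0.069 0.835 0.543]
```

```bash
M="python3 -m crank"
$M '0 0 0 .051 .035 .068;0 0 0 .051 .035 .068;0 0 0 .051 .035 .068;0 0 0 .051 .034 .067;0 0 0 .051 .034 .067'
$M '0 0 0 .052 .034 .067;-.2 -.5 0 0 0 0;-.45 -.98 0 0 0 0;-.45 -.98 0 0 0 0;-.45 -.98 0 0 0 0'
$M '-.45 -.98 0 0 0 0;-.45 -.98 0 0 0 0;-.45 -.98 0 0 0 0;-.45 -.98 0 0 0 0;-.45 -.98 0 0 0 0'
$M '-.45 -.98 0 0 0 0;-.45 -.98 0 0 0 0;-.45 -.98 0 0 0 0;-.4 -.98 0 0 0 0;-.2 -.5 0 0 .09 0'
$M '0 0 0 0 .095 0;0 0 0 0 .095 0;0 0 0 0 .095 0;0 0 0 0 .095 0;0 0 0 0 .095 0'
$M '0 0 0 0 .095 0;0 0 0 0 0 0;0 0 0 0 0 0;0 0 0 0 0 0;0 0 0 0 0 0'
python3 re1.py
```

```text
t: 13.3
tcp_pos: [0.5568, 0.2529, 0.2685]
tool_rot: [0.193, 0.978, 0.057, 0.059]
force: [0.1, 0.6, -2.9]
finger_gap: 0.458
gripper_force: 40.9
t: 13.8
tcp_pos: [0.5471, 0.1016, 0.261]
tool_rot: [0.242, 0.97, 0.026, 0.023]
force: [1.3, -0.8, -2.1]
finger_gap: 0.457
gripper_force: 41.3
t: 14.3
tcp_pos: [0.5347, -0.1139, 0.2517]
tool_rot: [0.242, 0.97, 0.026, 0.023]
force: [0.6, 0.2, -1.4]
finger_gap: 0.456
gripper_force: 41.3
t: 14.8
tcp_pos: [0.5173, -0.306, 0.2433]
tool_rot: [0.241, 0.968, 0.043, -0.049]
force: [1.2, 1.1, -2.5]
finger_gap: 0.458
gripper_force: 41.3
t: 15.3
tcp_pos: [0.5222, -0.3054, 0.2437]
tool_rot: [0.208, 0.885, 0.127, -0.397]
force: [0.6, 0.0, -2.6]
finger_gap: 0.46
gripper_force: 41.3
t: 15.8
tcp_pos: [0.5216, -0.3051, 0.2455]
tool_rot: [0.198, 0.855, 0.142, -0.458]
force: [0.2, -0.6, -1.8]
finger_gap: 0.455
gripper_force: 41.4
0.17 [ 0.47614559 -0.30600284  0.21304568] R0
t 15.80 tcp [ 0.5216 -0.3051  0.2455] q [-0.66  0.98  0.81 -0.15  2.35 -1.82] F [ 0.2 -0.6 -1.8] gap 0.455 gf 41.4
shift(cur axes) [-0.115 -0.602  1.255] shift(goal axes) [ 0.941 -0.638  0.811
[... 544 characters left out ...]
5216 -0.3051  0.2455] q [-0.66  0.98  0.81 -0.15  2.35 -1.82] F [ 0.2 -0.6 -1.8] gap 0.455 gf 41.4
shift(cur axes) [-3.263 -0.831  3.28 ] shift(goal axes) [-3.48  -0.638  3.096] turn [-0.027  0.029  0.062]
0.001 [ 0.47614559 -0.30600284  0.04404568] R0
t 15.80 tcp [ 0.5216 -0.3051  0.2455] q [-0.66  0.98  0.81 -0.15  2.35 -1.82] F [ 0.2 -0.6 -1.8] gap 0.455 gf 41.4
shift(cur axes) [-3.662 -0.86   3.536] shift(goal axes) [ 0.941 -0.638  5.036] turn [ 0.008 -0.637  0.07 ]
R60
t 15.80 tcp [ 0.5216 -0.3051  0.2455] q [-0.66  0.98  0.81 -0.15  2.35 -1.82] F [ 0.2 -0.6 -1.8] gap 0.455 gf 41.4
shift(cur axes) [-3.662 -0.86   3.536] shift(goal axes) [-3.891 -0.638  3.333] turn [-0.027  0.029  0.062]
```

```bash
M="python3 -m crank"
$M '0 0 0 -.027 .029 .062;-.6 -.13 .55 0 0 0;-.72 -.13 .65 0 0 0;-.72 -.13 .65 0 0 0;-.72 -.13 .65 0 0 0'
$M '-.6 -.12 .5 0 0 0;-.12 0 .1 0 0 0;0 0 0 0 0 0;0 0 0 0 0 0;0 0 0 0 0 0'
python3 re1.py|tail -6
```

```text
t: 16.3
tcp_pos: [0.4833, -0.3053, 0.0982]
tool_rot: [0.246, 0.83, 0.142, -0.48]
force: [-0.2, -0.6, -1.9]
finger_gap: 0.459
gripper_force: 41.4
t: 16.8
tcp_pos: [0.4764, -0.3058, 0.0623]
tool_rot: [0.245, 0.83, 0.142, -0.48]
force: [0.4, -0.6, -1.5]
finger_gap: 0.459
gripper_force: 41.4
0.001 [ 0.47614559 -0.30600284  0.04404568] R0
t 16.80 tcp [ 0.4764 -0.3058  0.0623] q [-0.71  1.16  0.95 -0.13  2.07 -1.7 ] F [ 0.4 -0.6 -1.5] gap 0.459 gf 41.4
shift(cur axes) [-0.393 -0.007  0.23 ] shift(goal axes) [ 0.003 -0.007  0.456] turn [-0.    -0.668  0.001]
R60
t 16.80 tcp [ 0.4764 -0.3058  0.0623] q [-0.71  1.16  0.95 -0.13  2.07 -1.7 ] F [ 0.4 -0.6 -1.5] gap 0.459 gf 41.4
shift(cur axes) [-0.393 -0.007  0.23 ] shift(goal axes) [-0.393 -0.007  0.231] turn [-0.001 -0.001  0.   ]
```

```bash
M="python3 -m crank"
$M '-.13 0 .075 0 0 0;-.13 0 .075 0 0 0;-.09 0 .05 0 0 0;-.04 0 .025 0 0 0;0 0 0 0 0 0'
$M '-.02 0 .012 0 0 0;0 0 0 0 0 0;0 0 0 0 0 0;0 0 0 0 0 0;0 0 0 0 0 0'
```

```text
t: 17.3
tcp_pos: [0.4748, -0.3048, 0.0433]
tool_rot: [0.245, 0.828, 0.143, -0.483]
force: [-0.4, 0.6, 4.2]
finger_gap: 0.457
gripper_force: 41.6
t: 17.8
tcp_pos: [0.4747, -0.3047, 0.0432]
tool_rot: [0.245, 0.828, 0.143, -0.483]
force: [-0.6, -0.7, 8.0]
finger_gap: 0.46
gripper_force: 41.6
```

```bash
M="python3 -m crank"
cat > pick1b.py <<'E'
from h import *
C=np.array([.4890,-.3145,.050]);R=rot(147,75);t=R.as_matrix()[:,2]
G=C+.0227*t;togo(G,R)
E
$M '0 0 0 0 0 0;0 0 0 0 0 0;0 0 0 0 0 0;0 0 0 0 0 0;0 0 0 0 0 0' 1 40
python3 pick1b.py
python3 - <<'E'
from station import snapshot
import sys;sys.path.insert(0,'.')
from h import *
d=snapshot('wrist');W=cloud(d);m=(W[...,2]>.084)&(W[...,2]<.094)&(np.hypot(W[...,0]-.49,W[...,1]+.315)<.04)
w=W[m];print(len(w),w.min(0),w.max(0),(w.min(0)+w.max(0))/2)
cv2.imwrite('pics/w3.png',d['image'][:,:,::-1])
E
```

```text
t: 18.3
tcp_pos: [0.4748, -0.3049, 0.0407]
tool_rot: [0.245, 0.829, 0.143, -0.482]
force: [0.2, 0.0, -1.0]
finger_gap: 0.998
gripper_force: 0.0
t 18.30 tcp [ 0.4748 -0.3049  0.0407] q [-0.71  1.19  0.95 -0.13  2.05 -1.7 ] F [ 0.2  0.  -1. ] gap 0.998 gf 0.0
shift(cur axes) [ 0.134 -0.008  0.061] shift(goal axes) [ 0.114 -0.008  0.093] turn [-0.     0.162  0.001]
5965 [ 0.4717316  -0.33526423  0.08400298] [ 0.51047889 -0.29575328  0.09399984] [ 0.49110524 -0.31550876  0.08900141]
```

View pics/w3.png

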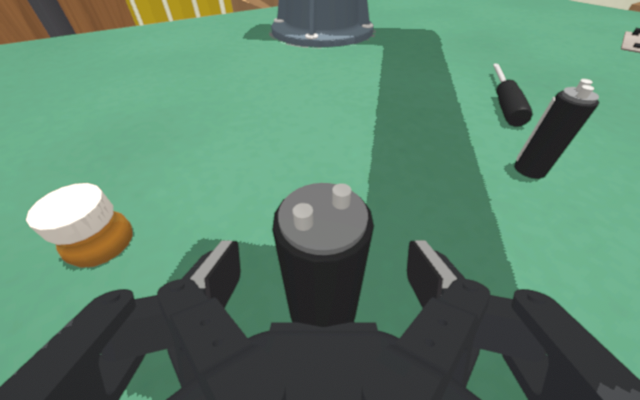

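The can stands upright at (323,250), centred between the pads. Now I tilt the hand to 75° and regrip.

```bash
M="python3 -m crank"
$M '.07 0 .03 0 .081 0;.06 0 .02 0 .081 0;0 0 0 0 0 0;0 0 0 0 0 0;0 0 0 0 0 0'
$M '0 0 0 0 0 0;0 0 0 0 0 0;0 0 0 0 0 0;0 0 0 0 0 0;0 0 0 0 0 0' -1 40
sed -i 's/\[.5101,-.3335,0\]/[.4905,-.315,0]/; s/o1.json/o1b.json/g; s/^R=.*/R=rot(yaw+180,-15)/' place1.py
python3 pick1b.py;python3 place1.py|head -1
```

```text
t: 18.85
tcp_pos: [0.4718, -0.303, 0.0457]
tool_rot: [0.225, 0.762, 0.172, -0.582]
force: [0.3, -0.3, 0.1]
finger_gap: 1.0
gripper_force: 0.0
t: 19.35
tcp_pos: [0.4716, -0.303, 0.0457]
tool_rot: [0.225, 0.761, 0.173, -0.583]
force: [1.2, -1.1, 3.8]
finger_gap: 0.454
gripper_force: 39.8
t 19.35 tcp [ 0.4716 -0.303   0.0457] q [-0.7   1.31  0.82 -0.17  2.31 -1.72] F [ 1.2 -1.1  3.8] gap 0.454 gf 39.8
shift(cur axes) [-0.03  -0.006  0.036] shift(goal axes) [-0.03  -0.006  0.036] turn [-0.  0.  0.]
o [-0.04990053  0.00013953 -0.00976998]
```

```bash
M="python3 -m crank"
$M '.2 0 -.05 0 0 0;.5 0 -.13 0 0 0;.96 0 -.26 0 0 0;.96 0 -.26 0 0 0;.96 0 -.26 0 0 0'
$M '.96 0 -.26 0 -.04 0;.5 0 -.13 0 -.09 0;0 0 0 0 -.09 0;0 0 0 0 -.09 0;0 0 0 0 -.09 0'
$M '0 0 0 0 -.09 0;0 0 0 0 -.09 0;0 0 0 0 -.09 0;0 0 0 0 -.09 0;0 0 0 0 -.07 0'
python3 place1.py
```

```text
t: 19.85
tcp_pos: [0.4712, -0.3026, 0.1953]
tool_rot: [0.225, 0.761, 0.173, -0.583]
force: [0.2, -0.2, -2.4]
finger_gap: 0.454
gripper_force: 40.2
t: 20.35
tcp_pos: [0.4704, -0.3022, 0.2553]
tool_rot: [0.268, 0.905, 0.094, -0.316]
force: [0.5, 0.1, -1.5]
finger_gap: 0.462
gripper_force: 40.3
t: 20.85
tcp_pos: [0.4689, -0.3009, 0.2554]
tool_rot: [0.284, 0.959, 0.0, 0.0]
force: [0.2, 0.2, -2.6]
finger_gap: 0.454
gripper_force: 40.4
0.02 0.1 [0.52961793 0.32455263 0.13964771]
t 20.85 tcp [ 0.4689 -0.3009  0.2554] q [-0.77  0.41  1.58  0.    1.16 -1.77] F [ 0.2  0.2 -2.6] gap 0.454 gf 40.4
shift(cur axes) [ 7.232 13.946  2.894] shift(goal axes) [-3.215 15.164  3.857] turn [-0.062 -0.158 -0.47 ]
0.012 0.03 [0.53750589 0.32588678 0.06964771]
t 20.85 tcp [ 0.4689 -0.3009  0.2554] q [-0.77  0.41  1.58  0.    1.16 -1.77] F [ 0.2  0.2 -2.6] gap 0.454 gf 40.4
shift(cur axes) [ 7.086 14.08   4.644] shift(goal axes) [-2.955 15.164  5.599] turn [-0.062 -0.158 -0.47 ]
0.012 0 [0.53750589 0.32588678 0.03964771]
t 20.85 tcp [ 0.4689 -0.3009  0.2554] q [-0.77  0.41  1.58  0.    1.16 -1.77] F [ 0.2  0.2 -2.6] gap 0.454 gf 40.4
shift(cur axes) [ 7.086 14.08   5.394] shift(goal axes) [-2.761 15.164  6.324] turn [-0.062 -0.158 -0.47 ]
0 0 [0.54933785 0.32788801 0.03964771]
t 20.85 tcp [ 0.4689 -0.3009  0.2554] q [-0.77  0.41  1.58  0.    1.16 -1.77] F [ 0.2  0.2 -2.6] gap 0.454 gf 40.4
shift(cur axes) [ 6.865 14.283  5.394] shift(goal axes) [-3.051 15.164  6.401] turn [-0.062 -0.158 -0.47 ]
```

```bash
M="python3 -m crank"
$M '.25 .5 0 0 0 0;.5 .98 0 0 0 0;.5 .98 0 0 0 0;.5 .98 0 0 0 0;.5 .98 0 0 0 0'
$M '.5 .98 0 0 0 0;.5 .98 0 0 0 0;.5 .98 0 0 0 0;.5 .98 0 0 0 0;.5 .98 0 0 0 0'
$M '.5 .98 0 0 0 0;.5 .98 0 0 0 0;.5 .98 0 0 0 0;.5 .98 0 0 0 0;.4 .75 0 0 0 0'
$M '0 0 0 -.01 -.026 -.078;0 0 0 -.01 -.026 -.078;0 0 0 -.01 -.026 -.078;0 0 0 -.01 -.026 -.078;0 0 0 -.01 -.026 -.078'
$M '0 0 0 -.012 -.028 -.08;0 0 0 0 0 0;0 0 0 0 0 0;0 0 0 0 0 0;0 0 0 0 0 0'
python3 place1.py
```

```text
t: 21.35
tcp_pos: [0.4895, -0.1027, 0.2549]
tool_rot: [0.284, 0.959, 0.001, -0.002]
force: [1.1, -1.1, -1.9]
finger_gap: 0.456
gripper_force: 40.6
t: 21.85
tcp_pos: [0.5121, 0.1159, 0.2556]
tool_rot: [0.284, 0.959, 0.001, -0.002]
force: [1.5, -0.9, -1.7]
finger_gap: 0.46
gripper_force: 40.7
t: 22.35
tcp_pos: [0.5332, 0.3253, 0.2562]
tool_rot: [0.283, 0.959, 0.001, -0.002]
force: [0.0, -0.4, -2.2]
finger_gap: 0.46
gripper_force: 40.7
t: 22.85
tcp_pos: [0.533, 0.3227, 0.2559]
tool_rot: [-0.022, 0.994, 0.01, 0.105]
force: [-0.2, 0.2, -2.5]
finger_gap: 0.456
gripper_force: 40.9
t: 23.35
tcp_pos: [0.535, 0.3231, 0.2554]
tool_rot: [-0.082, 0.988, 0.013, 0.127]
force: [0.0, -0.3, -1.8]
finger_gap: 0.454
gripper_force: 40.9
0.02 0.1 [0.52961793 0.32455263 0.13964771]
t 23.35 tcp [0.535  0.3231 0.2554] q [ 0.39  0.42  1.59 -0.07  0.88 -1.31] F [ 0.  -0.3 -1.8] gap 0.454 gf 40.9
shift(cur axes) [0.859 0.042 2.766] shift(goal axes) [0.872 0.058 2.762] turn [ 0.003 -0.003 -0.002]
0.012 0.03 [0.53750589 0.32588678 0.06964771]
t 23.35 tcp [0.535  0.3231 0.2554] q [ 0.39  0.42  1.59 -0.07  0.88 -1.31] F [ 0.  -0.3 -1.8] gap 0.454 gf 40.9
shift(cur axes) [1.11  0.032 4.509] shift(goal axes) [1.132 0.058 4.504] turn [ 0.003 -0.003 -0.002]
0.012 0 [0.53750589 0.32588678 0.03964771]
t 23.35 tcp [0.535  0.3231 0.2554] q [ 0.39  0.42  1.59 -0.07  0.88 -1.31] F [ 0.  -0.3 -1.8] gap 0.454 gf 40.9
shift(cur axes) [1.301 0.028 5.235] shift(goal axes) [1.326 0.058 5.228] turn [ 0.003 -0.003 -0.002]
0 0 [0.54933785 0.32788801 0.03964771]
t 23.35 tcp [0.535  0.3231 0.2554] q [ 0.39  0.42  1.59 -0.07  0.88 -1.31] F [ 0.  -0.3 -1.8] gap 0.454 gf 40.9
shift(cur axes) [1.011 0.029 5.311] shift(goal axes) [1.036 0.058 5.306] turn [ 0.003 -0.003 -0.002]
```

```bash
M="python3 -m crank"
$M '.1 0 .5 .003 -.003 -.002;.25 .015 .95 0 0 0;.25 .015 .95 0 0 0;.25 .015 .95 0 0 0;.2 .01 .8 0 0 0'
$M '.08 0 .35 0 0 0;0 0 0 0 0 0;0 0 0 0 0 0;0 0 0 0 0 0;0 0 0 0 0 0'
python3 place1.py
python3 - <<'E'
from station import snapshot
import cv2,numpy as np
d=snapshot('wrist');w=d['image']
s=snapshot('scene')['image'];t=snapshot('top')['image']
c=cv2.resize(s[110:190,350:450],(400,320),interpolation=2);e=cv2.resize(t[145:225,140:240],(400,320),interpolation=2)
im=np.zeros((570,800,3),np.uint8);im[:250,:400]=cv2.resize(w,(400,250));im[250:,:400]=c;im[250:,400:]=e
cv2.imwrite('pics/p2.png',im[:,:,::-1])
E
```

```text
t: 23.85
tcp_pos: [0.5364, 0.3256, 0.0818]
tool_rot: [-0.084, 0.988, 0.011, 0.129]
force: [0.2, 0.1, -2.4]
finger_gap: 0.453
gripper_force: 41.0
t: 24.35
tcp_pos: [0.5382, 0.3263, 0.0716]
tool_rot: [-0.084, 0.988, 0.012, 0.132]
force: [-0.5, 0.7, -1.5]
finger_gap: 0.459
gripper_force: 40.9
0.02 0.1 [0.52961793 0.32455263 0.13964771]
t 24.35 tcp [0.5382 0.3263 0.0716] q [ 0.4   0.69  1.73 -0.13  0.46 -1.24] F [-0.5  0.7 -1.5] gap 0.459 gf 40.9
shift(cur axes) [-0.234 -0.006 -1.7  ] shift(goal axes) [-0.228 -0.008 -1.701] turn [0.001 0.002 0.001]
0.012 0.03 [0.53750589 0.32588678 0.06964771]
t 24.35 tcp [0.5382 0.3263 0.0716] q [ 0.4   0.69  1.73 -0.13  0.46 -1.24] F [-0.5  0.7 -1.5] gap 0.459 gf 40.9
shift(cur axes) [ 0.032 -0.008  0.041] shift(goal axes) [ 0.032 -0.008  0.041] turn [0.001 0.002 0.001]
0.012 0 [0.53750589 0.32588678 0.03964771]
t 24.35 tcp [0.5382 0.3263 0.0716] q [ 0.4   0.69  1.73 -0.13  0.46 -1.24] F [-0.5  0.7 -1.5] gap 0.459 gf 40.9
shift(cur axes) [ 0.228 -0.009  0.765] shift(goal axes) [ 0.226 -0.008  0.766] turn [0.001 0.002 0.001]
0 0 [0.54933785 0.32788801 0.03964771]
t 24.35 tcp [0.5382 0.3263 0.0716] q [ 0.4   0.69  1.73 -0.13  0.46 -1.24] F [-0.5  0.7 -1.5] gap 0.459 gf 40.9
shift(cur axes) [-0.061 -0.009  0.844] shift(goal axes) [-0.064 -0.008  0.843] turn [0.001 0.002 0.001]
```

View pics/p2.png

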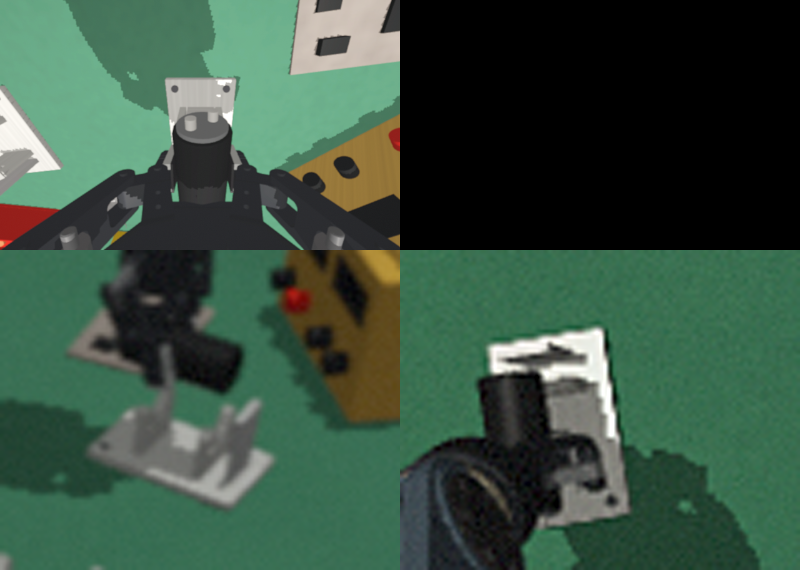

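The can is centred over the plate: in the wrist view the bolt midpoint is at column 201 and the can at 202. I'll lower slowly.

```bash
M="python3 -m crank"
$M '.05 0 .18 0 0 0;.06 0 .2 0 0 0;.05 0 .18 0 0 0;.02 0 .08 0 0 0;0 0 0 0 0 0'
$M '.013 0 .05 0 0 0;0 0 0 0 0 0;.01 0 .03 0 0 0;0 0 0 0 0 0;0 0 0 0 0 0'
python3 place1.py | tail -6
```

```text
t: 25.0
tcp_pos: [0.538, 0.3251, 0.0484]
tool_rot: [-0.085, 0.987, 0.011, 0.133]
force: [-10.9, -9.8, 38.2]
finger_gap: 0.455
gripper_force: 58.2
t: 25.5
tcp_pos: [0.5381, 0.3252, 0.048]
tool_rot: [-0.085, 0.987, 0.011, 0.134]
force: [-16.0, -12.1, 55.4]
finger_gap: 0.452
gripper_force: 66.0
0.012 0 [0.53750589 0.32588678 0.03964771]
t 25.50 tcp [0.5381 0.3252 0.048 ] q [ 0.4   0.73  1.74 -0.15  0.41 -1.21] F [-16.  -12.1  55.4] gap 0.452 gf 66.0
shift(cur axes) [0.066 0.02  0.197] shift(goal axes) [0.065 0.019 0.198] turn [-0.     0.005  0.003]
0 0 [0.54933785 0.32788801 0.03964771]
t 25.50 tcp [0.5381 0.3252 0.048 ] q [ 0.4   0.73  1.74 -0.15  0.41 -1.21] F [-16.  -12.1  55.4] gap 0.452 gf 66.0
shift(cur axes) [-0.223  0.019  0.277] shift(goal axes) [-0.225  0.019  0.275] turn [-0.     0.005  0.003]
```

The pads came down on the rear upright because I was lowering 12 mm back from the stop. I'll back up, move forward to about 3 mm from the stop, then lower.

```bash
M="python3 -m crank"
sed -i 's/for b,u in.*/for b,u in((.003,.02),(.003,.0),(0,0)):/' place1.py
$M '-.04 0 -.15 0 0 0;-.04 0 -.15 0 0 0;-.06 0 -.2 0 0 0;-.05 0 -.2 0 0 0;0 0 0 0 0 0' - 40
python3 place1.py
python3 - <<'E'
from station import snapshot
import cv2,numpy as np
w=snapshot('wrist')['image'];t=snapshot('scene')['image']
im=np.zeros((400,800,3),np.uint8);im[:,:400]=w[100:300,220:420].repeat(2,0).repeat(2,1);im[:320,400:]=cv2.resize(t[110:190,350:450],(400,320),interpolation=2)
cv2.imwrite('pics/p3.png',im[:,:,::-1])
E
```

```text
t: 26.0
tcp_pos: [0.5372, 0.3262, 0.069]
tool_rot: [-0.084, 0.988, 0.011, 0.131]
force: [0.0, 0.3, -2.2]
finger_gap: 0.458
gripper_force: 40.9
0.003 0.02 [0.54637986 0.3273877  0.05964771]
t 26.00 tcp [0.5372 0.3262 0.069 ] q [ 0.4   0.69  1.73 -0.13  0.46 -1.23] F [ 0.   0.3 -2.2] gap 0.458 gf 40.9
shift(cur axes) [-0.162 -0.01   0.285] shift(goal axes) [-0.163 -0.009  0.285] turn [0.001 0.001 0.001]
0.003 0.0 [0.54637986 0.3273877  0.03964771]
t 26.00 tcp [0.5372 0.3262 0.069 ] q [ 0.4   0.69  1.73 -0.13  0.46 -1.23] F [ 0.   0.3 -2.2] gap 0.458 gf 40.9
shift(cur axes) [-0.033 -0.01   0.768] shift(goal axes) [-0.033 -0.009  0.768] turn [0.001 0.001 0.001]
0 0 [0.54933785 0.32788801 0.03964771]
t 26.00 tcp [0.5372 0.3262 0.069 ] q [ 0.4   0.69  1.73 -0.13  0.46 -1.23] F [ 0.   0.3 -2.2] gap 0.458 gf 40.9
shift(cur axes) [-0.105 -0.01   0.787] shift(goal axes) [-0.106 -0.009  0.787] turn [0.001 0.001 0.001]
```

View pics/p3.png

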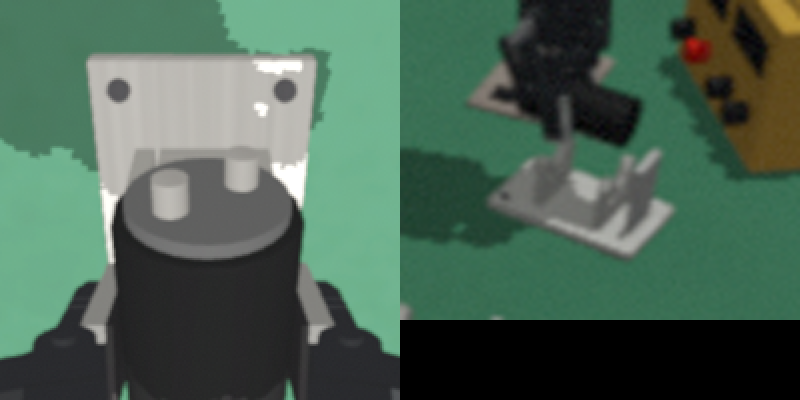

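```bash
M="python3 -m crank"
$M '-.19 -.01 .05 0 0 0;.02 0 .15 0 0 0;.02 0 .1 0 0 0;0 0 0 0 0 0;0 0 0 0 0 0'
$M '.035 0 .13 0 0 0;.035 0 .13 0 0 0;.015 0 .06 0 0 0;0 0 0 0 0 0;0 0 0 0 0 0'
python3 place1.py|tail -5
```

```text
t: 26.6
tcp_pos: [0.5451, 0.3266, 0.0579]
tool_rot: [-0.084, 0.988, 0.011, 0.129]
force: [-0.1, -0.2, -1.6]
finger_gap: 0.457
gripper_force: 40.9
t: 27.1
tcp_pos: [0.5456, 0.3268, 0.0452]
tool_rot: [-0.084, 0.988, 0.011, 0.13]
force: [0.0, 0.5, -1.5]
finger_gap: 0.457
gripper_force: 40.9
t 27.10 tcp [0.5456 0.3268 0.0452] q [ 0.39  0.74  1.72 -0.14  0.43 -1.23] F [ 0.   0.5 -1.5] gap 0.457 gf 40.9
shift(cur axes) [0.015 0.01  0.14 ] shift(goal axes) [0.015 0.01  0.14 ] turn [ 0.    -0.     0.001]
0 0 [0.54933785 0.32788801 0.03964771]
t 27.10 tcp [0.5456 0.3268 0.0452] q [ 0.39  0.74  1.72 -0.14  0.43 -1.23] F [ 0.   0.5 -1.5] gap 0.457 gf 40.9
shift(cur axes) [-0.057  0.01   0.16 ] shift(goal axes) [-0.057  0.01   0.16 ] turn [ 0.    -0.     0.001]
```

Below the earlier jam height with no contact. I'll go down the last 5 to 6 mm in small steps.

```bash
M="python3 -m crank"
$M '.018 0 .07 0 0 0;0 0 0 0 0 0;.01 0 .03 0 0 0;0 0 0 0 0 0;0 0 0 0 0 0'
$M '.006 0 .02 0 0 0;0 0 0 0 0 0;0 0 0 0 0 0;.006 0 .02 0 0 0;0 0 0 0 0 0'
python3 place1.py|tail -5
```

```text
t: 27.6
tcp_pos: [0.5456, 0.3268, 0.0412]
tool_rot: [-0.084, 0.988, 0.011, 0.13]
force: [-0.1, -1.2, -2.4]
finger_gap: 0.457
gripper_force: 40.9
t: 28.1
tcp_pos: [0.5458, 0.3267, 0.0401]
tool_rot: [-0.084, 0.988, 0.011, 0.13]
force: [-0.2, -2.6, 3.8]
finger_gap: 0.456
gripper_force: 41.5
t 28.10 tcp [0.5458 0.3267 0.0401] q [ 0.39  0.75  1.72 -0.14  0.42 -1.23] F [-0.2 -2.6  3.8] gap 0.456 gf 41.5
shift(cur axes) [-0.013  0.016  0.014] shift(goal axes) [-0.013  0.016  0.014] turn [0.    0.    0.001]
0 0 [0.54933785 0.32788801 0.03964771]
t 28.10 tcp [0.5458 0.3267 0.0401] q [ 0.39  0.75  1.72 -0.14  0.42 -1.23] F [-0.2 -2.6  3.8] gap 0.456 gf 41.5
shift(cur axes) [-0.085  0.016  0.034] shift(goal axes) [-0.085  0.016  0.034] turn [0.    0.    0.001]
```

```bash
M="python3 -m crank"
$M '0 .015 0 0 0 0;-.04 0 .011 0 0 0;-.03 0 .008 0 0 0;0 0 0 0 0 0;0 0 0 0 0 0'
$M '-.02 0 .006 0 0 0;0 0 0 0 0 0;0 0 0 0 0 0;0 0 0 0 0 0;0 0 0 0 0 0'
python3 place1.py|tail -2
```

```text
t: 28.6
tcp_pos: [0.5469, 0.3264, 0.0396]
tool_rot: [-0.084, 0.988, 0.01, 0.128]
force: [-3.2, -6.4, 5.3]
finger_gap: 0.457
gripper_force: 41.8
t: 29.1
tcp_pos: [0.5473, 0.3263, 0.0394]
tool_rot: [-0.084, 0.988, 0.01, 0.128]
force: [-3.2, -7.2, 6.5]
finger_gap: 0.459
gripper_force: 41.8
t 29.10 tcp [0.5473 0.3263 0.0394] q [ 0.39  0.75  1.72 -0.14  0.43 -1.23] F [-3.2 -7.2  6.5] gap 0.459 gf 41.8
shift(cur axes) [-0.057  0.03   0.009] shift(goal axes) [-0.057  0.03   0.009] turn [-0.001 -0.003  0.001]
```

```bash
M="python3 -m crank"
$M '0 -.03 0 0 0 0;-.03 0 .008 0 0 0;0 0 0 0 0 0;-.02 0 .004 0 0 0;0 0 0 0 0 0'
$M '-.02 0 .005 0 0 0;0 0 0 0 0 0;0 0 0 0 0 0;0 0 0 0 0 0;0 0 0 0 0 0'
python3 place1.py|tail -2
```

```text
t: 29.6
tcp_pos: [0.5498, 0.3266, 0.0393]
tool_rot: [-0.084, 0.988, 0.01, 0.128]
force: [-6.0, -3.6, 5.6]
finger_gap: 0.461
gripper_force: 41.6
t: 30.1
tcp_pos: [0.5506, 0.3267, 0.0393]
tool_rot: [-0.084, 0.988, 0.01, 0.128]
force: [-4.4, -2.7, 5.7]
finger_gap: 0.456
gripper_force: 41.6
t 30.10 tcp [0.5506 0.3267 0.0393] q [ 0.39  0.75  1.71 -0.14  0.43 -1.24] F [-4.4 -2.7  5.7] gap 0.456 gf 41.6
shift(cur axes) [ 0.022  0.034 -0.015] shift(goal axes) [ 0.023  0.034 -0.015] turn [-0.    -0.002  0.002]
```

```bash
M="python3 -m crank"
$M '-.025 0 .004 0 0 0;0 0 0 0 0 0;0 0 0 0 0 0;0 0 0 0 0 0;0 0 0 0 0 0'
$M '-.025 0 .004 0 0 0;0 0 0 0 0 0;0 0 0 0 0 0;0 0 0 0 0 0;0 0 0 0 0 0'
```

```text
t: 30.6
tcp_pos: [0.5524, 0.3271, 0.0393]
tool_rot: [-0.084, 0.988, 0.011, 0.129]
force: [-3.3, -3.5, 3.9]
finger_gap: 0.457
gripper_force: 41.5
t: 31.1
tcp_pos: [0.5524, 0.3271, 0.0393]
tool_rot: [-0.084, 0.988, 0.01, 0.128]
force: [-5.1, -3.8, 5.7]
finger_gap: 0.453
gripper_force: 41.7
```

```bash
M="python3 -m crank"
$M '-.03 0 .006 0 0 0;0 0 0 0 0 0;0 0 0 0 0 0;0 0 0 0 0 0;0 0 0 0 0 0'
$M '-.02 0 .004 0 0 0;0 0 0 0 0 0;0 0 0 0 0 0;0 0 0 0 0 0;0 0 0 0 0 0'
python3 place1.py|tail -2
```

```text
t: 31.6
tcp_pos: [0.5524, 0.327, 0.0393]
tool_rot: [-0.084, 0.988, 0.01, 0.127]
force: [-7.4, -4.3, 7.6]
finger_gap: 0.46
gripper_force: 41.9
t: 32.1
tcp_pos: [0.5524, 0.327, 0.0392]
tool_rot: [-0.084, 0.988, 0.01, 0.126]
force: [-9.9, -4.3, 9.5]
finger_gap: 0.457
gripper_force: 42.1
t 32.10 tcp [0.5524 0.327  0.0392] q [ 0.39  0.76  1.7  -0.13  0.44 -1.24] F [-9.9 -4.3  9.5] gap 0.457 gf 42.1
shift(cur axes) [ 0.066  0.034 -0.028] shift(goal axes) [ 0.066  0.034 -0.028] turn [-0.001 -0.005  0.002]
```

The can is firmly against the stop: no motion, about 10 N. Release and retreat straight up.

```bash
M="python3 -m crank"
$M '0 0 0 0 0 0;0 0 0 0 0 0;0 0 0 0 0 0;0 0 0 0 0 0;0 0 0 0 0 0' .3
$M '-.05 0 -.2 0 0 0;-.13 0 -.5 0 0 0;-.25 0 -.95 0 0 0;-.25 0 -.95 0 0 0;-.25 0 -.95 0 0 0' 1
$M '-.25 0 -.95 0 0 0;-.13 0 -.5 0 0 0;0 0 0 0 0 0;0 0 0 0 0 0;0 0 0 0 0 0'
cat > pick2.py <<'E'
from h import *;import sys
C=np.array([.4819,-.0787,.042]);hd=180;R=rot(hd,75);t=R.as_matrix()[:,2];G=C+(.0187+.004)*t;S=G-.09*t
togo(S+[0,0,.16],rot(hd,0));togo(S+[0,0,.16],R);togo(S,R);togo(G,R);print(S,G)
E
python3 pick2.py
python3 - <<'E'
from station import snapshot
import cv2,numpy as np,sys
sys.path.insert(0,'.');from h import *
d=snapshot('wrist');np.savez('wrist5.npz',**d);W=cloud(d)
t=snapshot('scene')['image']
cv2.imwrite('pics/p4.png',np.hstack([cv2.resize(d['image'],(400,250))[:,:,::-1],cv2.resize(t[110:190,350:450],(312,250),interpolation=2)[:,:,::-1]]))
a=np.radians(9.6);X=(W-[.55,.328,0])@np.array([[np.cos(a),-np.sin(a),0],[np.sin(a),np.cos(a),0],[0,0,1]])
for lo,hi in((-40,-30),(-15,15),(15,40)):
    m=(X[...,0]>lo/1e3)&(X[...,0]<hi/1e3)&(abs(X[...,1])<.025)&(X[...,2]>.06)&(X[...,2]<.1);w=X[m]
    print(lo,len(w),w[:,2].max(),w[:,1].min(),w[:,1].max(), np.median(w[w[:,2]>w[:,2].max()-.001,1]))
m=(abs(X[...,1])<.018)&(X[...,2]>.07)&(X[...,2]<.09);print(X[m][:,0].min(),X[m][:,0].max())
E
```

```text
t: 32.6
tcp_pos: [0.5566, 0.3282, 0.0399]
tool_rot: [-0.084, 0.988, 0.011, 0.13]
force: [0.9, 0.3, 0.4]
finger_gap: 0.65
gripper_force: 0.0
t: 33.1
tcp_pos: [0.5551, 0.3279, 0.1886]
tool_rot: [-0.084, 0.988, 0.011, 0.13]
force: [0.8, 1.0, 0.8]
finger_gap: 1.003
gripper_force: 0.0
t: 33.6
tcp_pos: [0.5538, 0.3274, 0.2449]
tool_rot: [-0.084, 0.988, 0.01, 0.128]
force: [0.1, 0.6, -0.1]
finger_gap: 1.004
gripper_force: 0.0
t 33.60 tcp [0.5538 0.3274 0.2449] q [ 0.39  0.45  1.56 -0.07  0.88 -1.31] F [ 0.1  0.6 -0.1] gap 1.004 gf 0.0
shift(cur axes) [ 1.984 -9.977  0.144] shift(goal axes) [  0.172 -10.152   0.637] turn [0.013 0.164 0.107]
t 33.60 tcp [0.5538 0.3274 0.2449] q [ 0.39  0.45  1.56 -0.07  0.88 -1.31] F [ 0.1  0.6 -0.1] gap 1.004 gf 0.0
shift(cur axes) [ 1.984 -9.977  0.144] shift(goal axes) [ -0.571 -10.152   0.331] turn [-0.061  0.995  0.103]
t 33.60 tcp [0.5538 0.3274 0.2449] q [ 0.39  0.45  1.56 -0.07  0.88 -1.31] F [ 0.1  0.6 -0.1] gap 1.004 gf 0.0
shift(cur axes) [ 3.006 -9.973  4.011] shift(goal axes) [ -4.435 -10.152   1.367] turn [-0.061  0.995  0.103]
t 33.60 tcp [0.5538 0.3274 0.2449] q [ 0.39  0.45  1.56 -0.07  0.88 -1.31] F [ 0.1  0.6 -0.1] gap 1.004 gf 0.0
shift(cur axes) [ 5.226 -9.606  4.027] shift(goal axes) [ -4.435 -10.152   3.617] turn [-0.061  0.995  0.103]
[ 0.54690681 -0.0787      0.05941852] [ 0.45997348 -0.0787      0.03612481]
-40 418 0.08234023657917862 -0.020316640523294172 0.018188605124272474 -0.0006166697338245995
-15 960 0.08267582608459095 -0.020530974325876836 0.018634932551980704 -0.0005420645099708534
15 693 0.0820929280324464 -0.02017335359656689 0.01823714046510683 -0.0004677576740744739
-0.049326948964351136 0.046745857172278416
```

View pics/p4.png

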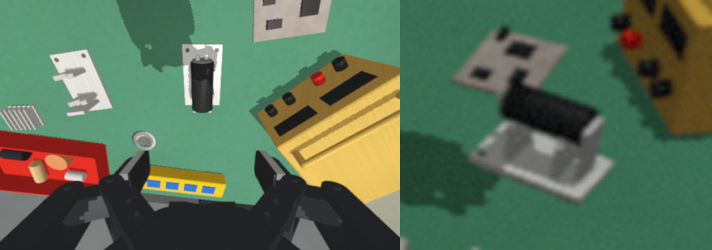

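The large can is cradled: its top line is level at 82 mm, centred to 0.6 mm, and its base is at the stop. Next is the slim can, gripped the same way with a 75° tilt from heading 165°.

```bash
sed -i 's/hd=180/hd=165/' pick2.py; python3 pick2.py
```

```text
t 33.70 tcp [0.554  0.3274 0.2446] q [ 0.39  0.45  1.56 -0.07  0.88 -1.31] F [-1.2 -0.7 -0.3] gap 1.003 gf 0.0
shift(cur axes) [  2.109 -10.382   0.105] shift(goal axes) [ -2.512 -10.274   0.63 ] turn [0.035 0.162 0.273]
t 33.70 tcp [0.554  0.3274 0.2446] q [ 0.39  0.45  1.56 -0.07  0.88 -1.31] F [-1.2 -0.7 -0.3] gap 1.003 gf 0.0
shift(cur axes) [  2.109 -10.382   0.105] shift(goal axes) [ -1.258 -10.274  -2.263] turn [-0.153  0.981  0.263]
t 33.70 tcp [0.554  0.3274 0.2446] q [ 0.39  0.45  1.56 -0.07  0.88 -1.31] F [-1.2 -0.7 -0.3] gap 1.003 gf 0.0
shift(cur axes) [  3.13  -10.378   3.972] shift(goal axes) [ -5.122 -10.274  -1.228] turn [-0.153  0.981  0.263]
t 33.70 tcp [0.554  0.3274 0.2446] q [ 0.39  0.45  1.56 -0.07  0.88 -1.31] F [-1.2 -0.7 -0.3] gap 1.003 gf 0.0
shift(cur axes) [ 5.187 -9.469  4.031] shift(goal axes) [ -5.122 -10.274   1.022] turn [-0.153  0.981  0.263]
[ 0.54469175 -0.095525    0.05941852] [ 0.46072061 -0.073025    0.03612481]
```

```bash
M="python3 -m crank"
$M '0 0 0 .009 .04 .068;0 0 0 .009 .04 .068;0 0 0 .009 .041 .068;0 0 0 .008 .041 .069;0 0 0 0 0 0' .4
$M '-.12 -.5 0 0 0 0;-.23 -.95 0 0 0 0;-.23 -.95 0 0 0 0;-.23 -.95 0 0 0 0;-.23 -.95 0 0 0 0'
$M '-.23 -.95 0 0 0 0;-.23 -.95 0 0 0 0;-.23 -.95 0 0 0 0;-.23 -.95 0 0 0 0;-.23 -.95 0 0 0 0'
$M '-.23 -.9 0 0 0 0;-.1 -.3 0 0 .09 0;0 0 0 0 .093 0;0 0 0 0 .093 0;0 0 0 0 .093 0'
$M '0 0 0 0 .093 0;0 0 0 0 .093 0;0 0 0 0 .093 0;0 0 0 0 .093 0;0 0 0 0 .092 0'
python3 pick2.py
```

```text
t: 34.2
tcp_pos: [0.5565, 0.3275, 0.2449]
tool_rot: [0.131, 0.991, 0.001, 0.001]
force: [-0.4, -0.0, 0.5]
finger_gap: 0.699
gripper_force: 0.0
t: 34.7
tcp_pos: [0.5494, 0.1497, 0.2454]
tool_rot: [0.129, 0.992, 0.001, 0.001]
force: [-0.0, -0.6, -0.0]
finger_gap: 0.699
gripper_force: 0.0
t: 35.2
tcp_pos: [0.5448, -0.0456, 0.2453]
tool_rot: [0.129, 0.992, 0.001, 0.001]
force: [-0.4, -0.8, 0.4]
finger_gap: 0.705
gripper_force: 0.0
t: 35.7
tcp_pos: [0.5461, -0.0945, 0.2461]
tool_rot: [0.124, 0.95, 0.038, -0.284]
force: [-0.3, 0.7, -0.3]
finger_gap: 0.698
gripper_force: 0.0
t: 36.2
tcp_pos: [0.5462, -0.0941, 0.245]
tool_rot: [0.102, 0.786, 0.081, -0.604]
force: [-0.6, -0.3, -0.4]
finger_gap: 0.703
gripper_force: 0.0
t 36.20 tcp [ 0.5462 -0.0941  0.245 ] q [-0.33  1.05  0.89 -0.12  2.51 -1.69] F [-0.6 -0.3 -0.4] gap 0.703 gf 0.0
shift(cur axes) [-0.61  -0.046  0.191] shift(goal axes) [ 0.028 -0.044  0.638] turn [ 0.002 -0.834  0.002]
t 36.20 tcp [ 0.5462 -0.0941  0.245 ] q [-0.33  1.05  0.89 -0.12  2.51 -1.69] F [-0.6 -0.3 -0.4] gap 0.703 gf 0.0
shift(cur axes) [-0.61  -0.046  0.191] shift(goal axes) [-0.609 -0.044  0.192] turn [-0.    -0.001  0.003]
t 36.20 tcp [ 0.5462 -0.0941  0.245 ] q [-0.33  1.05  0.89 -0.12  2.51 -1.69] F [-0.6 -0.3 -0.4] gap 0.703 gf 0.0
shift(cur axes) [-4.475 -0.062  1.22 ] shift(goal axes) [-4.473 -0.044  1.228] turn [-0.    -0.001  0.003]
t 36.20 tcp [ 0.5462 -0.0941  0.245 ] q [-0.33  1.05  0.89 -0.12  2.51 -1.69] F [-0.6 -0.3 -0.4] gap 0.703 gf 0.0
shift(cur axes) [-4.479 -0.061  3.47 ] shift(goal axes) [-4.473 -0.044  3.478] turn [-0.    -0.001  0.003]
[ 0.54469175 -0.095525    0.05941852] [ 0.46072061 -0.073025    0.03612481]
```

```bash
M="python3 -m crank"
$M '-.6 -.01 .16 0 0 0;-.95 -.01 .26 0 0 0;-.95 -.01 .26 0 0 0;-.95 -.01 .26 0 0 0;-.7 0 .2 0 0 0'
$M '-.32 0 .08 0 0 0;0 0 0 0 0 0;0 0 0 0 0 0;0 0 0 0 0 0;0 0 0 0 0 0'
python3 pick2.py|tail -5
python3 - <<'E'
from station import snapshot
import sys;sys.path.insert(0,'.')
from h import *
d=snapshot('wrist');W=cloud(d)
m=(W[...,2]>.069)&(W[...,2]<.079)&(np.hypot(W[...,0]-.482,W[...,1]+.079)<.03)
w=W[m];print(len(w),w.min(0),w.max(0),(w.min(0)+w.max(0))/2)
E
```

```text
t: 36.7
tcp_pos: [0.5439, -0.0947, 0.0702]
tool_rot: [0.102, 0.787, 0.081, -0.603]
force: [-0.2, 1.0, -0.2]
finger_gap: 0.699
gripper_force: 0.0
t: 37.2
tcp_pos: [0.5466, -0.0956, 0.0624]
tool_rot: [0.103, 0.789, 0.08, -0.601]
force: [0.3, 0.3, 0.1]
finger_gap: 0.7
gripper_force: 0.0
t 37.20 tcp [ 0.5466 -0.0956  0.0624] q [-0.34  1.27  0.86 -0.1   2.31 -1.66] F [0.3 0.3 0.1] gap 0.700 gf 0.0
shift(cur axes) [-0.06  -0.01   0.065] shift(goal axes) [-0.061 -0.01   0.065] turn [0.    0.004 0.001]
t 37.20 tcp [ 0.5466 -0.0956  0.0624] q [-0.34  1.27  0.86 -0.1   2.31 -1.66] F [0.3 0.3 0.1] gap 0.700 gf 0.0
shift(cur axes) [-0.044 -0.011  2.315] shift(goal axes) [-0.061 -0.01   2.315] turn [0.    0.004 0.001]
[ 0.54469175 -0.095525    0.05941852] [ 0.46072061 -0.073025    0.03612481]
617 [ 0.47458429 -0.09283497  0.06902542] [ 0.49900754 -0.06544767  0.07898759] [ 0.48679592 -0.07914132  0.07400651]
```

```bash
M="python3 -m crank"
$M '-.03 -.01 .5 0 .004 0;-.02 0 .6 0 0 0;0 0 .6 0 0 0;0 0 .4 0 0 0;0 0 .2 0 0 0'
$M '0 0 0 0 0 0;0 0 0 0 0 0;0 0 0 0 0 0;0 0 0 0 0 0;0 0 0 0 0 0' -1 35
python3 pick2.py|tail -2
cat > place2.py <<'E'
from h import *;import json,os
from station import telemetry
if not os.path.exists('o2.json'):
    s=telemetry.sense();o=Ro.from_quat(s['tool_rot']).inv().apply(np.array([.4819,-.0790,0])-s['tcp_pos']);print('o',o);o[1]=0
    json.dump(o.tolist(),open('o2.json','w'))
o=np.array(json.load(open('o2.json')))
yaw=17.7;cr=np.array([.6054,.0853,0]);a=np.radians(yaw);cx=np.array([np.cos(a),np.sin(a),0])
R=rot(yaw+180,-15)
def tgt(back,up): return cr+cx*(.0375-back)+[0,0,.062+up]-R.apply(o)
for b,u in((.004,.15),(.004,.03),(.004,.0),(0,0)):
    P=tgt(b,u);print(b,u,P,'TCP in cradle x',(P-cr)@cx);togo(P,R)
E
python3 place2.py|head -2
```

```text
t: 37.75
tcp_pos: [0.4594, -0.0725, 0.0358]
tool_rot: [0.103, 0.786, 0.081, -0.605]
force: [1.3, 0.2, 0.6]
finger_gap: 0.697
gripper_force: 0.0
t: 38.25
tcp_pos: [0.461, -0.0731, 0.0354]
tool_rot: [0.103, 0.786, 0.08, -0.604]
force: [2.2, -0.9, 2.7]
finger_gap: 0.321
gripper_force: 34.2
shift(cur axes) [ 0.019 -0.001  0.002] shift(goal axes) [ 0.019 -0.001  0.002] turn [ 0.    -0.001  0.001]
[ 0.54469175 -0.095525    0.05941852] [ 0.46072061 -0.073025    0.03612481]
o [-0.03979658 -0.00038616 -0.01190124]
0.004 0.15 [0.60362778 0.08473441 0.19020417] TCP in cradle x -0.0018602800105269198
```

```bash
M="python3 -m crank"
$M '.2 0 -.05 0 0 0;.5 0 -.13 0 0 0;.96 0 -.26 0 0 0;.96 0 -.26 0 0 0;.96 0 -.26 0 0 0'
$M '.96 0 -.26 0 -.04 0;.5 0 -.13 0 -.09 0;0 0 0 0 -.09 0;0 0 0 0 -.09 0;0 0 0 0 -.09 0'
$M '0 0 0 0 -.09 0;0 0 0 0 -.09 0;0 0 0 0 -.09 0;0 0 0 0 -.09 0;0 0 0 0 -.07 0'
python3 place2.py|head -3
```

```text
t: 38.75
tcp_pos: [0.4604, -0.0731, 0.1846]
tool_rot: [0.103, 0.786, 0.081, -0.605]
force: [0.5, 0.1, -0.8]
finger_gap: 0.316
gripper_force: 34.4
t: 39.25
tcp_pos: [0.4599, -0.0732, 0.2444]
tool_rot: [0.123, 0.935, 0.044, -0.328]
force: [-0.6, -0.7, -1.0]
finger_gap: 0.317
gripper_force: 34.4
t: 39.75
tcp_pos: [0.4582, -0.0725, 0.2446]
tool_rot: [0.13, 0.991, 0.001, -0.001]
force: [0.0, 0.3, -1.9]
finger_gap: 0.318
gripper_force: 34.4
0.004 0.15 [0.60362778 0.08473441 0.19020417] TCP in cradle x -0.0018602800105269198
t 39.75 tcp [ 0.4582 -0.0725  0.2446] q [-0.4   0.29  1.8   0.    1.05 -1.71] F [ 0.   0.3 -1.9] gap 0.318 gf 34.4
shift(cur axes) [-2.498  4.734  1.362] shift(goal axes) [-4.147  2.639  2.519] turn [-0.046 -0.164 -0.361]
```

```bash
M="python3 -m crank"
$M '-.25 .45 0 0 0 0;-.5 .95 0 0 0 0;-.5 .95 0 0 0 0;-.5 .95 0 0 0 0;-.5 .95 0 0 0 0'
$M '-.25 .48 0 -.009 -.033 -.072;0 0 0 -.009 -.033 -.072;0 0 0 -.009 -.033 -.072;0 0 0 -.009 -.033 -.072;0 0 0 -.01 -.032 -.073'
$M '0 0 0 0 0 0;0 0 0 0 0 0;0 0 0 0 0 0;0 0 0 0 0 0;0 0 0 0 0 0'
python3 place2.py
```

```text
t: 40.25
tcp_pos: [0.5904, 0.0693, 0.2435]
tool_rot: [0.13, 0.991, 0.001, -0.004]
force: [0.9, 0.5, -1.4]
finger_gap: 0.314
gripper_force: 34.7
t: 40.75
tcp_pos: [0.6037, 0.0844, 0.2432]
tool_rot: [-0.155, 0.979, 0.021, 0.127]
force: [-0.3, -0.9, -0.7]
finger_gap: 0.314
gripper_force: 34.7
t: 41.25
tcp_pos: [0.6053, 0.084, 0.2434]
tool_rot: [-0.152, 0.98, 0.021, 0.127]
force: [-0.9, -0.1, -0.9]
finger_gap: 0.315
gripper_force: 34.7
0.004 0.15 [0.60362778 0.08473441 0.19020417] TCP in cradle x -0.0018602800105269198
t 41.25 tcp [0.6053 0.084  0.2434] q [-0.1   0.41  1.65  0.14  0.85 -2.05] F [-0.9 -0.1 -0.9] gap 0.315 gf 34.7
shift(cur axes) [0.372 0.028 1.276] shift(goal axes) [0.377 0.031 1.275] turn [ 0.001 -0.002 -0.001]
0.004 0.03 [0.60362778 0.08473441 0.07020417] TCP in cradle x -0.0018602800105269198
t 41.25 tcp [0.6053 0.084  0.2434] q [-0.1   0.41  1.65  0.14  0.85 -2.05] F [-0.9 -0.1 -0.9] gap 0.315 gf 34.7
shift(cur axes) [1.138 0.02  4.177] shift(goal axes) [1.154 0.031 4.173] turn [ 0.001 -0.002 -0.001]
0.004 0.0 [0.60362778 0.08473441 0.04020417] TCP in cradle x -0.0018602800105269198
t 41.25 tcp [0.6053 0.084  0.2434] q [-0.1   0.41  1.65  0.14  0.85 -2.05] F [-0.9 -0.1 -0.9] gap 0.315 gf 34.7
shift(cur axes) [1.329 0.018 4.902] shift(goal axes) [1.348 0.031 4.897] turn [ 0.001 -0.002 -0.001]
0 0 [0.60743843 0.08595055 0.04020417] TCP in cradle x 0.002139719989473078
t 41.25 tcp [0.6053 0.084  0.2434] q [-0.1   0.41  1.65  0.14  0.85 -2.05] F [-0.9 -0.1 -0.9] gap 0.315 gf 34.7
shift(cur axes) [1.232 0.018 4.928] shift(goal axes) [1.251 0.031 4.923] turn [ 0.001 -0.002 -0.001]
```

```bash
M="python3 -m crank"
$M '.15 0 .5 .001 -.002 -.001;.26 .01 .95 0 0 0;.26 .01 .95 0 0 0;.26 0 .95 0 0 0;.22 0 .82 0 0 0'
$M '0 0 0 0 0 0;0 0 0 0 0 0;0 0 0 0 0 0;0 0 0 0 0 0;0 0 0 0 0 0'
python3 place2.py|tail -8
python3 - <<'E'
from station import snapshot
import sys;sys.path.insert(0,'.')
from h import *
d=snapshot('wrist');W=cloud(d)
a=np.radians(17.7);Q=np.array([[np.cos(a),-np.sin(a),0],[np.sin(a),np.cos(a),0],[0,0,1]])
X=(W-[.6054,.0853,0])@Q
# base plate near (open) end: y extent at plate height; uprights; can
for n,x0,x1,z0,z1 in(('plate',-.060,-.045,.004,.014),('can',-.045,-.02,.08,.12)):
    m=(X[...,0]>x0)&(X[...,0]<x1)&(abs(X[...,1])<.05)&(X[...,2]>z0)&(X[...,2]<z1);w=X[m];print(n,len(w),w.min(0) if len(w) else 0,w.max(0) if len(w) else 0)
E
```

```text
t: 41.75
tcp_pos: [0.6032, 0.0844, 0.0685]
tool_rot: [-0.153, 0.98, 0.02, 0.128]
force: [0.3, 0.1, -0.6]
finger_gap: 0.321
gripper_force: 34.7
t: 42.25
tcp_pos: [0.6045, 0.0843, 0.0723]
tool_rot: [-0.153, 0.979, 0.02, 0.13]
force: [0.6, 1.3, -0.1]
finger_gap: 0.318
gripper_force: 34.8
t 42.25 tcp [0.6045 0.0843 0.0723] q [-0.1   0.67  1.79  0.24  0.45 -2.18] F [ 0.6  1.3 -0.1] gap 0.318 gf 34.8
shift(cur axes) [0.031 0.018 0.047] shift(goal axes) [0.031 0.018 0.047] turn [-0.     0.002  0.   ]
0.004 0.0 [0.60362778 0.08473441 0.04020417] TCP in cradle x -0.0018602800105269198
t 42.25 tcp [0.6045 0.0843 0.0723] q [-0.1   0.67  1.79  0.24  0.45 -2.18] F [ 0.6  1.3 -0.1] gap 0.318 gf 34.8
shift(cur axes) [0.227 0.019 0.771] shift(goal axes) [0.225 0.018 0.771] turn [-0.     0.002  0.   ]
0 0 [0.60743843 0.08595055 0.04020417] TCP in cradle x 0.002139719989473078
t 42.25 tcp [0.6045 0.0843 0.0723] q [-0.1   0.67  1.79  0.24  0.45 -2.18] F [ 0.6  1.3 -0.1] gap 0.318 gf 34.8
shift(cur axes) [0.13  0.018 0.797] shift(goal axes) [0.128 0.018 0.797] turn [-0.     0.002  0.   ]
plate 2599 [-0.05999217 -0.03948369  0.00461897] [-0.04500827  0.03658199  0.01103717]
can 6692 [-0.04494358 -0.04741891  0.0839178 ] [-0.02000111  0.04658641  0.11999824]
```

```bash
M="python3 -m crank"
$M '.04 -.01 .13 0 .002 0;.06 0 .2 0 0 0;.06 0 .2 0 0 0;.03 0 .1 0 0 0;0 0 0 0 0 0'
$M '.013 0 .04 0 0 0;0 0 0 0 0 0;.01 0 .03 0 0 0;0 0 0 0 0 0;0 0 0 0 0 0'
python3 place2.py|tail -2
```

```text
t: 42.8
tcp_pos: [0.6017, 0.0837, 0.0426]
tool_rot: [-0.153, 0.98, 0.021, 0.126]
force: [-0.1, 0.2, -1.8]
finger_gap: 0.316
gripper_force: 34.8
t: 43.3
tcp_pos: [0.6025, 0.0836, 0.0412]
tool_rot: [-0.153, 0.98, 0.02, 0.127]
force: [1.0, -0.2, -1.8]
finger_gap: 0.318
gripper_force: 34.8
t 43.30 tcp [0.6025 0.0836 0.0412] q [-0.1   0.73  1.8   0.27  0.39 -2.22] F [ 1.  -0.2 -1.8] gap 0.318 gf 34.8
shift(cur axes) [-0.124  0.018  0.06 ] shift(goal axes) [-0.124  0.018  0.06 ] turn [ 0.    -0.002  0.   ]
```

```bash
M="python3 -m crank"
$M '.008 0 .025 0 0 0;0 0 0 0 0 0;0 0 0 0 0 0;.006 0 .02 0 0 0;0 0 0 0 0 0'
$M '.006 0 .02 0 0 0;0 0 0 0 0 0;0 0 0 0 0 0;0 0 0 0 0 0;0 0 0 0 0 0'
python3 place2.py|tail -2
```

```text
t: 43.8
tcp_pos: [0.6026, 0.0835, 0.0393]
tool_rot: [-0.153, 0.98, 0.02, 0.127]
force: [-0.1, -0.3, -0.9]
finger_gap: 0.314
gripper_force: 34.9
t: 44.3
tcp_pos: [0.603, 0.0832, 0.0388]
tool_rot: [-0.153, 0.98, 0.02, 0.128]
force: [0.9, -2.4, 3.9]
finger_gap: 0.317
gripper_force: 35.2
t 44.30 tcp [0.603  0.0832 0.0388] q [-0.1   0.73  1.8   0.27  0.38 -2.22] F [ 0.9 -2.4  3.9] gap 0.317 gf 35.2
shift(cur axes) [-0.132  0.031 -0.002] shift(goal axes) [-0.132  0.031 -0.002] turn [-0.    -0.002  0.   ]
```

```bash
M="python3 -m crank"
$M '-.04 -.015 .009 0 0 0;-.03 0 .007 0 0 0;-.03 0 .007 0 0 0;0 0 0 0 0 0;0 0 0 0 0 0'
$M '-.025 0 .005 0 0 0;0 0 0 0 0 0;0 0 0 0 0 0;0 0 0 0 0 0;0 0 0 0 0 0'
$M '-.025 0 .005 0 0 0;0 0 0 0 0 0;0 0 0 0 0 0;0 0 0 0 0 0;0 0 0 0 0 0'
python3 place2.py|tail -2
```

```text
t: 44.8
tcp_pos: [0.6064, 0.084, 0.0384]
tool_rot: [-0.153, 0.98, 0.02, 0.127]
force: [-0.5, -4.7, 2.2]
finger_gap: 0.315
gripper_force: 35.2
t: 45.3
tcp_pos: [0.6073, 0.0844, 0.0385]
tool_rot: [-0.153, 0.98, 0.02, 0.127]
force: [-2.1, -4.7, 3.0]
finger_gap: 0.316
gripper_force: 35.2
t: 45.8
tcp_pos: [0.6082, 0.0847, 0.0385]
tool_rot: [-0.153, 0.98, 0.02, 0.127]
force: [-1.1, -4.6, 2.1]
finger_gap: 0.315
gripper_force: 35.2
t 45.80 tcp [0.6082 0.0847 0.0385] q [-0.09  0.73  1.79  0.26  0.39 -2.21] F [-1.1 -4.6  2.1] gap 0.315 gf 35.2
shift(cur axes) [-0.001  0.035 -0.043] shift(goal axes) [-0.001  0.035 -0.043] turn [ 0.    -0.003  0.   ]
```

```bash
M="python3 -m crank"
$M '-.025 -.015 .005 0 0 0;0 0 0 0 0 0;0 0 0 0 0 0;0 0 0 0 0 0;0 0 0 0 0 0'
$M '-.025 0 .005 0 0 0;0 0 0 0 0 0;0 0 0 0 0 0;0 0 0 0 0 0;0 0 0 0 0 0'
$M '-.025 0 .005 0 0 0;0 0 0 0 0 0;0 0 0 0 0 0;0 0 0 0 0 0;0 0 0 0 0 0'
```

```text
t: 46.3
tcp_pos: [0.6093, 0.0849, 0.0384]
tool_rot: [-0.153, 0.98, 0.02, 0.127]
force: [-0.3, -1.3, -0.5]
finger_gap: 0.319
gripper_force: 34.9
t: 46.8
tcp_pos: [0.6101, 0.0852, 0.0386]
tool_rot: [-0.153, 0.98, 0.02, 0.127]
force: [-0.8, -1.2, -0.7]
finger_gap: 0.313
gripper_force: 34.9
t: 47.3
tcp_pos: [0.6101, 0.0852, 0.0385]
tool_rot: [-0.153, 0.98, 0.02, 0.126]
force: [-3.9, -2.9, 1.0]
finger_gap: 0.316
gripper_force: 35.1
```

```bash
M="python3 -m crank"
$M '-.03 0 .02 0 0 0;0 0 0 0 0 0;0 0 0 0 0 0;0 0 0 0 0 0;0 0 0 0 0 0'
$M '-.01 0 .02 0 0 0;0 0 0 0 0 0;0 0 0 0 0 0;0 0 0 0 0 0;0 0 0 0 0 0'
```

```text
t: 47.8
tcp_pos: [0.6101, 0.0852, 0.0383]
tool_rot: [-0.153, 0.98, 0.021, 0.125]
force: [-8.7, -6.5, 7.6]
finger_gap: 0.317
gripper_force: 35.7
t: 48.3
tcp_pos: [0.6101, 0.0852, 0.0382]
tool_rot: [-0.153, 0.98, 0.021, 0.125]
force: [-11.8, -7.3, 11.7]
finger_gap: 0.313
gripper_force: 36.2
```

At the stop and down in the notches. Release, rise straight up and check both cans numerically.

```bash
M="python3 -m crank"
$M '0 0 0 0 0 0;0 0 0 0 0 0;0 0 0 0 0 0;0 0 0 0 0 0;0 0 0 0 0 0' .1
$M '-.05 0 -.2 0 0 0;-.13 0 -.5 0 0 0;-.25 0 -.95 0 0 0;-.25 0 -.95 0 0 0;-.25 0 -.95 0 0 0' .4
$M '-.25 0 -.95 0 0 0;-.13 0 -.5 0 0 0;0 0 0 0 0 0;0 0 0 0 0 0;0 0 0 0 0 0'
python3 - <<'E'
from station import snapshot
import sys;sys.path.insert(0,'.')
from h import *
np.set_printoptions(precision=4,suppress=True)
d=snapshot('wrist');t=snapshot('top');np.savez('top9.npz',**t)
for n,c,yaw,r in(('slim',(.6054,.0853,0),17.7,.014),('large',(.55,.328,0),9.6,.02)):
    a=np.radians(yaw);Q=np.array([[np.cos(a),-np.sin(a),0],[np.sin(a),np.cos(a),0],[0,0,1]])
    for v,D in(('wrist',d),('top',t)):
        X=(cloud(D)-c)@Q
        for lo,hi in((-.034,-.02),(-.01,.01),(.015,.03)):
            w=X[(X[...,0]>lo)&(X[...,0]<hi)&(abs(X[...,1])<.03)&(X[...,2]>.062)&(X[...,2]<.1)]
            if len(w): print(n,v,lo,len(w),'top %.4f y %.4f..%.4f'%(np.percentile(w[:,2],97),w[:,1].min(),w[:,1].max()))
        w=X[(abs(X[...,1])<.012)&(X[...,2]>.068)&(X[...,2]<.09)&(abs(X[...,0])<.07)]
        if len(w): print(n,v,'x span',w[:,0].min(),w[:,0].max())
# anything else moved? compare first and last top view
o=load('top0');df=np.abs(o['image'].astype(int)-t['image']).max(-1)>60
for nm,(x,y) in dict(spool=(226,120),driver=(290,256),jar=(467,267),squat=(371,133),sink=(328,131)).items(): print(nm,df[y-18:y+18,x-18:x+18].sum())
E
```

```text
t: 48.8
tcp_pos: [0.6137, 0.086, 0.0376]
tool_rot: [-0.153, 0.98, 0.02, 0.127]
force: [-0.6, -0.2, 0.0]
finger_gap: 0.549
gripper_force: 0.0
t: 49.3
tcp_pos: [0.6128, 0.0856, 0.1862]
tool_rot: [-0.153, 0.98, 0.02, 0.127]
force: [0.9, 0.3, -0.1]
finger_gap: 0.7
gripper_force: 0.0
t: 49.8
tcp_pos: [0.6117, 0.0857, 0.2428]
tool_rot: [-0.153, 0.98, 0.021, 0.125]
force: [-0.2, -0.2, 0.1]
finger_gap: 0.7
gripper_force: 0.0
slim wrist -0.034 376 top 0.0754 y -0.0150..0.0113
slim wrist -0.01 450 top 0.0756 y -0.0145..0.0121
slim wrist 0.015 302 top 0.0754 y -0.0150..0.0112
slim wrist x span -0.04273819619175348 0.03873335940079033
slim top -0.034 4 top 0.0705 y -0.0126..-0.0109
slim top x span -0.045102616693088925 -0.033782913058278484
large wrist -0.034 550 top 0.0812 y -0.0224..0.0113
large wrist -0.01 684 top 0.0810 y -0.0219..0.0111
large wrist 0.015 463 top 0.0812 y -0.0215..0.0111
large wrist x span -0.04957435000225604 0.047135882927517976
large top -0.034 87 top 0.0847 y -0.0216..0.0199
large top -0.01 124 top 0.0843 y -0.0207..0.0184
large top 0.015 94 top 0.0848 y -0.0210..0.0197
large top x span -0.05118028109888139 0.04923570047697094
spool 0
driver 8
jar 0
squat 0
sink 0
```

```bash
python3 -c "
from station import manip;print(manip.sign_off())"
```

```text
the job is handed in; nothing more can be done
None
```

Both cans lie level in their V-cradles with their bases against the stops and terminals at the open end, and I handed the job in at about 50 s; on the way the fingers pressed the wide cradle's rear upright with about 55 N before I backed off, and I stood the large can back on the bench once to regrip it.

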